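# Hang the tape roll on the slanted spindle

## Task

Hang the loose roll of tape with the wide bore on the thick slanted spindle: slide it on along the spindle's axis and push it fully home against the stop disc, until the two sprung keepers have popped out over it, then let go. The stop disc is clamped at a different depth every time, so feel for it and be gentle: a light push is enough, and the roll must never be forced against the stand with 50 N or more. Leave everything else on the desk where it is.

Things in the scene. Friction and masses are not known exactly. Their poses are not given: they have to be found in the camera images.
- roll_center (a point): The roll to hang: a stiff roll of buff paper tape on a cardboard core, a plain ring 60 mm in outer diameter, 24 mm wide, with a WIDE bore of 32 mm, 0.1 kg. It lies flat on the desk at the start. This point is the centre of the ring (half-way up, in the middle of the bore, 12 mm from each face); z is the axis of the bore (the two faces are alike). Taken from above across its outside.
- spindle: The thick peg to hang it on: fixed aluminium, 29 mm in diameter, 60 degrees above level, leaning roughly to the robot. Origin on its axis about 115 mm above the desk; z runs up along the axis to the tip, y is level and crosswise. 29 mm thick up to z = 46 mm, then tapering to 17 mm at the flat tip at z = 60 mm. Sideways (y), nothing of the stand above the disc is wider than 22 mm from the axis.
- stand: The thick spindle's stand, fixed to the desk: dark steel foot 150 x 120 x 12 mm (origin at desk level, 20 mm from the foot's centre) and bent bar. Round the peg sits a stop disc, 44 mm across, on a clamped sleeve. Its upper face, where the roll ends, is set anywhere from z = 0 to 12 mm along the spindle's axis and stays there. That depth is NOT measured: look or feel for it.
- keeper0 (a joint): Sprung steel keeper on the spindle's +y side: m pressed in, 0 = out, about 0.003 under the roll's bore. Both keepers go with the disc: ramps start about 38 mm above its face, rise to 38 mm across, end in a blunt lip 25 to 26 mm above it. Pushing the roll over them takes 5 to 15 N; with the roll within about 1.5 mm of the disc they pop out over it. Short of that they grip it: it will not slide home alone.
- keeper1 (a joint): The same for the like keeper on the -y side.
- thin_stand: Another fixed stand of the same form with a THIN spindle (12 mm), already carrying a small roll 42 mm in diameter. Not part of the job. Origin at the middle of its underside; its peg reaches 165 mm high.
- small_bore_roll_center (a point): Bystander: a loose roll of tape, also 60 mm in outer diameter and 24 mm wide and lying flat, but with a narrow 14 mm bore, which does not fit the thick spindle. Point at its centre.
- mouse: bystander, loose: black computer mouse 105 x 62 x 35 mm, origin at the middle of its underside
- jar: bystander, loose: white plastic jar, 64 mm across, 85 mm high, origin at the middle of its underside
- pill_bottle: bystander, loose: clear bottle with white cap, 52 mm across, 100 mm high, origin at the middle of its underside
- tumbler: bystander, loose: white cup without handle, 70 mm across, 100 mm high, origin at the middle of its underside
- carton: bystander, loose: small cardboard carton 60 x 80 x 55 mm, origin at the middle of its underside
- case: bystander, loose: black glasses case 62 x 155 x 40 mm, origin at the middle of its underside
There are look-alikes about, which are no part of the job. Leave any blue or green look-alike of the part that bears roll_center alone. Leave any brown look-alike of the stand alone.

How it is judged (in metres and radians):
On the way:
1. the wide-bore roll is round the thick spindle, in line with it, not yet home (x of roll_center in the frame of spindle between -0.005 and 0.005 m and y of roll_center in the frame of spindle between -0.005 and 0.005 m and angle between the z axis of roll_center and the z axis of spindle, either way round below 0.12 rad and z of roll_center in the frame of spindle between 0.014 and 0.063 m), for 0.1 s.
At the end, for the whole second after the job is handed in: The wide-bore roll sits on the thick spindle, its axis within 5 mm and 0.12 rad of the spindle's, under the two keepers, both of which are back out (less than 1 mm pressed in), and it is at rest and released (x of roll_center in the frame of spindle between -0.005 and 0.005 m and y of roll_center in the frame of spindle between -0.005 and 0.005 m and angle between the z axis of roll_center and the z axis of spindle, either way round below 0.12 rad and z of roll_center in the frame of spindle between 0.009 and 0.0275 m and value of joint each of keeper0, keeper1 below 0.001 m and linear speed of roll below 0.01 m/s and contact force between the fingers and roll below 0.05 N); the robot touches nothing.
It fails at once if the roll is pressed against the stand with more than 50 N (contact force between roll and stand above 50 N).
It fails at once if something else on the desk is shifted by more than 25 mm (distance of any of small_bore_roll_center, mouse, jar, pill_bottle, tumbler, carton, case from where it was at the start of the episode above 0.025 m).
It also fails if it takes over 48 s, if anything falls off the work surface, if the arm or the gripper's body presses on something with over 40 N, if the wrist force passes 120 N, or if a joint passes its speed limit or range.

## Robot

A 6-joint arm with a two-finger parallel gripper is mounted at the origin on the work surface. World frame = base frame: x ahead of the robot, y to its left, z up, the work surface at z = 0. Lengths are in mm, angles in degrees, forces in N, time in s.
With the tool pointing down it reaches from about 300 to 850 mm from the base axis. Payload 4.2 kg.
Tool frame: the origin (TCP) lies at the very end of the fingers, on their centre line; the grasp point (between the pads) lies 19 mm behind it (env.grip_depth is the distance from the TCP to the grasp point, in mm); y points along the fingers, z is the direction in which the jaws open and shut, and the axes are right-handed (so a half turn about y gives the same grasp; the last joint's range is limited). The gripper opens to 91 mm and grips with 3 to 60 N. Pads are 32 mm wide; open, the fingers measure 118 mm over their backs; the gripper's body (76 mm by 178 mm) begins 60 mm behind the grasp point.
Start: joints at [-70.359, 18.312, 89.639, -0, 72.044, -1.146], TCP at [204.068, -537.587, 213.976] pointing down, gripper open.
Joint ranges: [-177.97, 177.97], [-48.28, 115.42], [12.27, 149.76], [-77.06, 257.06], [2.81, 150.46], [-146.56, 146.56]. Speed limits (degrees/s): [147.25, 147.25, 180, 180, 180, 180].

## Interface

Orientations are given as [roll, pitch, yaw] about the fixed x, y, z axes, in that order (R = Rz(yaw) Ry(pitch) Rx(roll)).
In Python, from workcell import state, imaging, job, env gives the robot as it stands.
- The arm moves only by the shell command python3 -m pendant 'ROWS' [FORCE]. ROWS is JSON, a list of rows, each an object with "delta_pos": the shift along the tool's x, y, z in cm, a list of three; "twist": the turn, a rotation vector about the tool's x, y, z in degrees, a list of three; "grip": the opening in per cent of the stroke, from 0 (shut) to 100 (fully open). In form: [{"delta_pos": [tx, ty, tz], "twist": [wx, wy, wz], "grip": grip}, ...]. A call has exactly 5 rows; each row is the pose to reach, as a shift and turn from the pose commanded when the call began, along the tool's axes at that moment; what a row does not reach only later rows make up. A row lasts 1/10 s, in which the tool goes at most 50 mm and 8.59 degrees, less where a joint would pass 70% of its speed; a pose out of reach is approached as far as the arm can. A call with a gripper value outside its range is refused whole. The fingers move at their own pace and stop on an object; FORCE is the grip in N (left out, the last holds). Time passes only in rows, so rows that repeat a pose let the fingers close, or fill a call up. It gives the time, the measured TCP pose, the force and the opening at its end, in the units of the state.
- state(): the state, without advancing time (a new reading comes with each control period).
- imaging.grab_frame(name): name is "side" or "top"; returns (picture, depth): 384x512x3 uint8, red, green, blue; 384x512 float32, mm along the optical axis (not along the pixel's ray), 0 where there is no reading.
- imaging.camera_info(name): a dict with "fx", "fy", "cx", "cy" (pixels), "k1" (the pictures are not rectified: a ray, as slopes to the right and down, at radius r is drawn at 1 + k1 r^2 times it, then the intrinsics apply), "R" (3x3) and "t" (3): a world point X has camera coordinates R X + t. Camera axes: x right, y down, z forward; pixel columns grow to the right and rows downward; lengths in mm; the calibration is good to about 2 mm. A picture is of the moment at which its call begins. camera_info takes no time and is no camera call.
- job.job_done(): hands the job in, once; it reports no verdict.
The state is a dict: "time_s": time; "qpos": joint angles; "qvel": joint speeds; "effort": joint torques, N m; "ee_pos": TCP position; "ee_rot": TCP orientation; "force": force on the tool from outside, world axes, zero at the start; "torque": the same for the moment, N m; "gripper_width": finger opening in mm.
Only numpy, scipy, OpenCV 4.12 (cv2) and the standard library are available. Lean on these libraries where they do the work, as an engineer would, in place of code of your own. Each camera call takes 0.05 s, during which the arm holds its last target.

## Working session

There is one attempt and no reset: what is moved stays moved. The work goes in short steps, Python scripts to look and compute and a shell command to move; the robot and the scene stay as the last step left them, time stands still between calls to the robot, and variables do not carry over. Pictures are saved under pics/ and viewed, and the job is handed in when it is done.

```bash
ls; mkdir -p pics; python3 - <<'E'
from workcell import state, imaging, job, env
import cv2,numpy as np
print(state()); print(env.grip_depth)
for n in ["side","top"]:
    im,d=imaging.grab_frame(n); cv2.imwrite(f"pics/{n}0.png",im[:,:,::-1]); np.savez(f"pics/{n}0.npz",im=im,d=d)
    print(n,imaging.camera_info(n))
E
```

```text
pics
{'time_s': 0.0, 'qpos': array([-7.03581983e+01,  1.83526463e+01,  8.97067517e+01,  1.67080618e-03,
        7.20433822e+01, -1.14573779e+00]), 'qvel': array([ 0.09926593,  0.02492217, -0.00011252,  0.03338483, -0.01690687,
        0.06817041]), 'effort': array([-1.00174471e-03, -4.12462485e+01, -2.31980288e+01,  7.29232351e-02,
        4.57993371e-02, -1.53964934e-04]), 'ee_pos': array([ 203.91083955, -537.08904721,  213.10786178]), 'ee_rot': array([-9.01027278e+01,  3.64332313e-03, -1.59212980e+02]), 'force': array([-0.12284663,  0.35041999, -0.76231776]), 'torque': array([ 0.00080105, -0.01024445,  0.07767115]), 'gripper_width': 91.38897339204098}
18.8
side {'fx': 354.9206335675108, 'fy': 354.9206335675108, 'cx': 249.97462031816863, 'cy': 193.04171716568942, 'k1': -0.024281349332427985, 'R': array([[-0.69888698, -0.71520418, -0.00632157],
       [-0.46471631,  0.46079707, -0.75611164],
       [ 0.54368717, -0.52549885, -0.65441212]]), 't': array([331.62925698, 360.81065623, 826.25705908])}
top {'fx': 382.65566373012217, 'fy': 382.65566373012217, 'cx': 259.5574832527128, 'cy': 195.89618978022256, 'k1': -0.05804908716850574, 'R': array([[ 0.00267565, -0.99983404,  0.01802049],
       [-0.98532914, -0.00571109, -0.17056926],
       [ 0.17064387, -0.01729973, -0.98518089]]), 't': array([ -53.82094489,  560.03262956, 1014.43113632])}
```

View pics/side0.png

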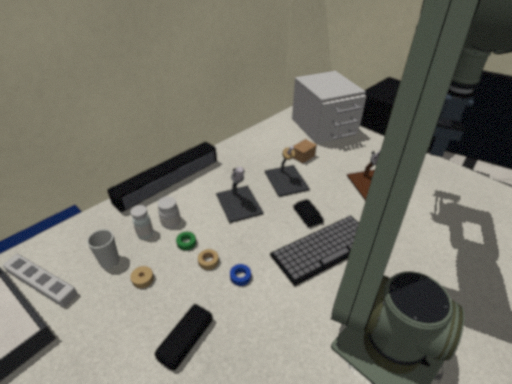

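View pics/top0.png

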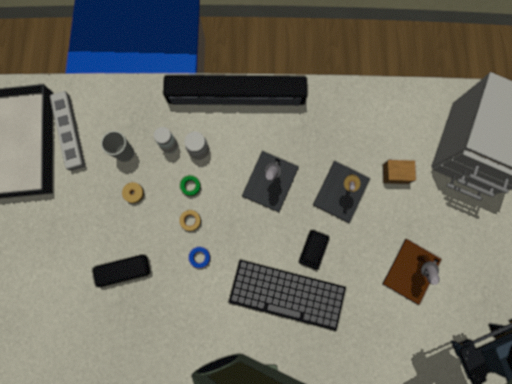

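The wide-bore buff roll is at top(190,220) and side(208,259). The narrow one is at top(133,192). The thick stand is the dark foot at top(270,180), side(240,200). The thin stand is at top(342,190), and the brown decoy at top(412,270).

```bash
cat > h.py <<'E'
import numpy as np,cv2
from workcell import state, imaging, env
def K(c): return np.array([[c['fx'],0,c['cx']],[0,c['fy'],c['cy']],[0,0,1.]])
def proj(n,P):
    c=imaging.camera_info(n); Q=np.atleast_2d(P)@c['R'].T+c['t']; s=Q[:,:2]/Q[:,2:]
    f=1+c['k1']*(s**2).sum(1,keepdims=True); s=s*f
    return s*[c['fx'],c['fy']]+[c['cx'],c['cy']]
def cloud(n,d):
    c=imaging.camera_info(n); h,w=d.shape
    uv=np.stack(np.meshgrid(np.arange(w),np.arange(h)),-1).reshape(-1,1,2).astype(float)
    s=cv2.undistortPoints(uv,K(c),np.array([c['k1'],0,0,0,0.])).reshape(-1,2)
    z=d.reshape(-1,1); P=(np.c_[s,np.ones(len(s))]*z-c['t'])@c['R']
    P[z[:,0]==0]=np.nan
    return P.reshape(h,w,3)
def toplane(n,u,v,zp):
    c=imaging.camera_info(n)
    s=cv2.undistortPoints(np.array([[[u,v]]],float),K(c),np.array([c['k1'],0,0,0,0.])).reshape(2)
    r=c['R'].T@np.r_[s,1]; o=-c['R'].T@c['t']; return o+r*(zp-o[2])/r[2]
E
python3 - <<'E'
from h import *
for n,(u,v),b in [("top",(190,220),16),("side",(208,259),16),("top",(133,192),16)]:
    z=np.load(f"pics/{n}0.npz"); im,d=z['im'],z['d']; P=cloud(n,d)
    print(n,"table z", np.nanmedian(P[v-b-6:v-b-2,u-b:u+b,2]), np.nanmedian(P[v+b+2:v+b+6,u-b:u+b,2]))
    p=P[v-b:v+b,u-b:u+b].reshape(-1,3); c=im[v-b:v+b,u-b:u+b].reshape(-1,3).astype(int)
    m=(p[:,2]>16)
    q=p[m]; print(m.sum(),np.percentile(q[:,2],[5,50,95]).round(1))
    t=q[q[:,2]>np.median(q[:,2])-6]
    (e,r)=cv2.minEnclosingCircle(t[:,:2].astype(np.float32)); print(e,r, t.mean(0))
z=np.load("pics/top0.npz");P=cloud("top",z['d'])
p=P[145:215,235:305].reshape(-1,3)
print("stand top: foot z",[ (lo,np.sum((p[:,2]>lo)&(p[:,2]<lo+10)), np.nanmean(p[(p[:,2]>lo)&(p[:,2]<lo+10)],0).round(0)) for lo in range(-5,185,10) if np.sum((p[:,2]>lo)&(p[:,2]<lo+10))])
z=np.load("pics/side0.npz");P=cloud("side",z['d'])
p=P[155:225,210:270].reshape(-1,3)
print("side",[ (lo,np.sum((p[:,2]>lo)&(p[:,2]<lo+10)), np.nanmean(p[(p[:,2]>lo)&(p[:,2]<lo+10)],0).round(0)) for lo in range(-5,185,10) if np.sum((p[:,2]>lo)&(p[:,2]<lo+10))])
for n,(u,v,w,h) in [("top",(235,140,75,75)),("side",(205,155,65,70))]:
    im=np.load(f"pics/{n}0.npz")['im'][v:v+h,u:u+w,::-1]
    cv2.imwrite(f"pics/{n}_st.png",cv2.resize(im,None,fx=8,fy=8,interpolation=cv2.INTER_CUBIC))
E
```

```text
top table z -1.3220838756136661 -0.9625316228002726
266 [18.8 23.  26.6]
(496.61529541015625, 146.42095947265625) 29.938093185424805 [496.39569519 146.50259678  22.97841377]
side table z 0.02325066519816179 1.502667537313908
266 [17.8 25.  27.6]
(516.787841796875, 145.93836975097656) 51.37431335449219 [494.96048781 146.82309523  24.94083703]
top table z -1.2061694523803266 -0.9462454165180035
333 [19.2 22.9 26.6]
(576.8500366210938, 312.1748962402344) 30.63331413269043 [575.38460696 312.15406486  22.97347493]
stand top: foot z [(-5, np.int64(2737), array([621., -81.,  -1.])), (5, np.int64(1774), array([607., -81.,  11.])), (15, np.int64(49), array([622., -86.,  16.])), (45, np.int64(1), array([659., -94.,  55.])), (55, np.int64(4), array([ 654., -101.,   61.])), (65, np.int64(3), array([ 647., -104.,   69.])), (75, np.int64(2), array([ 646., -100.,   78.])), (105, np.int64(5), array([605., -98., 113.])), (115, np.int64(58), array([626., -88., 121.])), (125, np.int64(48), array([630., -90., 128.])), (135, np.int64(13), array([616., -84., 140.])), (145, np.int64(28), array([605., -81.,
[... 231 characters left out ...]
array([ 717., -114.,   18.])), (25, np.int64(27), array([ 764., -136.,   29.])), (35, np.int64(24), array([ 770., -138.,   39.])), (45, np.int64(20), array([ 726., -117.,   49.])), (55, np.int64(6), array([642., -88.,  61.])), (65, np.int64(8), array([639., -87.,  70.])), (75, np.int64(5), array([632., -83.,  79.])), (95, np.int64(4), array([605., -74., 103.])), (105, np.int64(38), array([607., -75., 111.])), (115, np.int64(34), array([619., -75., 120.])), (125, np.int64(18), array([613., -74., 129.])), (135, np.int64(16), array([596., -66., 141.])), (145, np.int64(20), array([593., -66., 151.])), (155, np.int64(29), array([592., -67., 160.])), (165, np.int64(20), array([592., -71., 167.]))]
```

View pics/top_st.png

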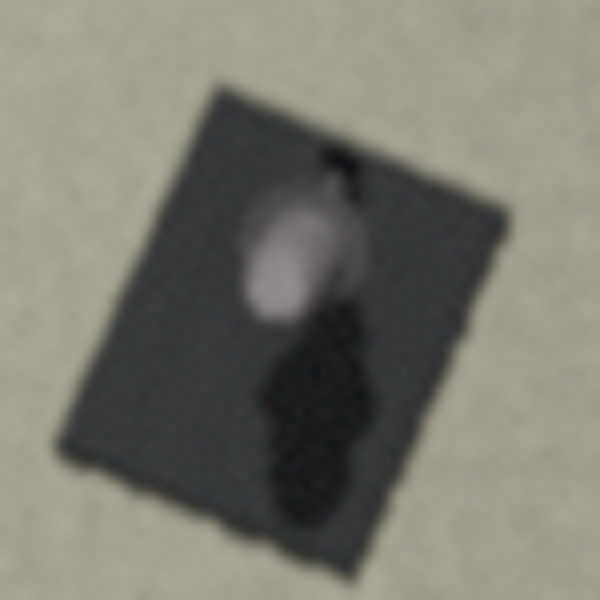

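View pics/side_st.png

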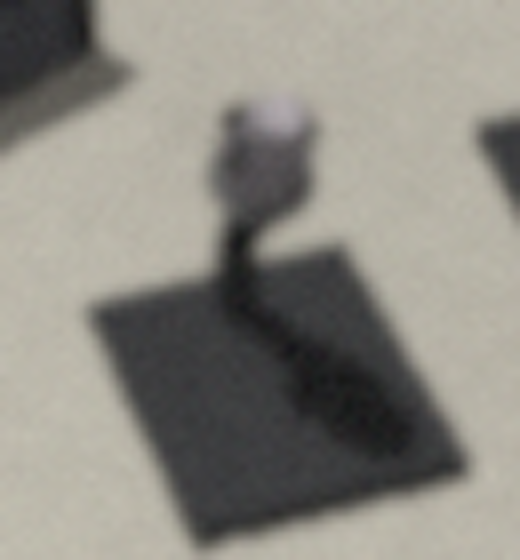

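```bash
python3 - <<'E'
from h import *
for n,cs,o in [("top",[(220,88),(510,210),(355,578),(60,447)],(235,140)),("side",[(90,308),(340,245),(468,465),(195,530)],(205,155))]:
    z=np.load(f"pics/{n}0.npz"); im=z['im']
    hsv=cv2.cvtColor(im,cv2.COLOR_RGB2GRAY)
    W=[toplane(n,(a-3.5)/8+o[0],(b-3.5)/8+o[1],12)[:2] for a,b in cs]; W=np.array(W)
    print(n,W.round(1).tolist(),"c",W.mean(0))
    for i in range(4):
        e=W[(i+1)%4]-W[i]; print(np.hypot(*e).round(1),np.degrees(np.arctan2(e[1],e[0])).round(2))
    # spindle points
    P=cloud(n,z['d']); sub=P[140:200,255:290] if n=="top" else P[160:190,228:250]
    p=sub.reshape(-1,3); p=p[(p[:,2]>100)&(p[:,2]<185)]
    # axis fit: PCA not reliable; print tip points
    c=p.mean(0); print(len(p),c); 
    tip=p[p[:,2]>163]; print("tip",len(tip),tip.mean(0),np.percentile(tip[:,2],[5,50,95]))
E
```

```text
top [[701.8, -59.1], [656.5, -165.2], [520.8, -107.6], [567.6, -1.8]] c [611.67817331 -83.42160839]
115.3 -113.14
147.4 157.03
115.7 66.1
145.9 -23.12
247 [611.8734979  -82.73027371 142.77660572]
tip 61 [595.41279088 -74.6178565  166.27784375] [163.19941811 165.85056721 170.93784866]
side [[701.1, -56.1], [655.6, -162.6], [518.1, -102.2], [568.5, 1.4]] c [610.84623463 -79.87819668]
115.8 -113.11
150.2 156.28
115.2 64.05
144.5 -23.45
178 [603.28298051 -71.41445125 135.83282776]
tip 25 [592.1382625  -69.89610313 166.58961194] [163.51442524 166.91988934 169.57088994]
```

```bash
cat > fit.py <<'E'
from h import *
from scipy.optimize import least_squares
yaw=np.radians(156.7); a=np.array([np.cos(yaw)*.5,np.sin(yaw)*.5,np.sin(np.pi/3)])
yv=np.array([-np.sin(yaw),np.cos(yaw),0]); xv=np.cross(yv,a)
def segd(r,z,A,B):
    A=np.array(A);B=np.array(B);d=B-A;L=d@d
    t=np.clip(((r-A[0])*d[0]+(z-A[1])*d[1])/max(L,1e-9),0,1)
    return np.hypot(r-A[0]-t*d[0],z-A[1]-t*d[1])
def res(q,p):
    o=np.array(q[:3]);s=q[3];v=p-o;z=v@a;r=np.linalg.norm(v-np.outer(z,a),axis=1)
    pr=[(0,60),(8.5,60),(14.5,46),(14.5,s),(22,s),(22,s-4)]
    return np.min([segd(r,z,pr[i],pr[i+1]) for i in range(5)],0)
if __name__=="__main__":
  for n in ["top","side"]:
    z=np.load(f"pics/{n}0.npz");P=cloud(n,z['d']); sub=P[140:200,255:290] if n=="top" else P[155:195,225:250]
    p=sub.reshape(-1,3); p=p[(p[:,2]>110)&(p[:,2]<185)]
    best=None
    for s0 in [1,4,8,11]:
      for dx in (-6,0,6):
        f=least_squares(res,[618+dx,-83,115,s0],args=(p,),loss='soft_l1',f_scale=2,bounds=([590,-110,105,0],[650,-60,125,12]))
        if best is None or f.cost<best.cost:best=f
    print(n,len(p),best.x.round(1),best.cost/len(p),"tip",(best.x[:3]+60*a).round(1))
E
python3 fit.py
```

```text
top 247 [618.9 -84.7 114.5   2.7] 1.3969748141783669 tip [591.3 -72.9 166.5]
side 158 [618.5 -82.7 114.9   3.8] 1.3297519410833845 tip [591.  -70.8 166.9]
```

```bash
cat > tgt.py <<'E'
# usage: tgt.py x y z [yaw tilt]  -> delta in tool axes
import sys
from h import *
from scipy.spatial.transform import Rotation as Ro
def cur():
    s=state(); return s,np.array(s['ee_pos']),Ro.from_euler('xyz',s['ee_rot'],degrees=True)
def Rt(yaw=-23.3,tilt=0): return Ro.from_euler('xyz',[-90,0,yaw],degrees=True)*Ro.from_rotvec([0,0,-tilt],degrees=True)
def show(p,yaw=-23.3,tilt=0):
    s,p0,R0=cur(); T=Rt(yaw,tilt)
    print("t",round(s['time_s'],2),"at",p0.round(1),s['ee_rot'].round(1),"F",s['force'].round(1),"w",round(s['gripper_width'],1),"q",s['qpos'].round(0))
    print("delta_pos cm",(R0.inv().apply(np.array(p)-p0)/10).round(2),"twist",(R0.inv()*T).as_rotvec(degrees=True).round(2))
if __name__=="__main__":
    v=[float(x) for x in sys.argv[1:]]; show(v[:3],*v[3:])
E
python3 tgt.py 496 146.5 120 -23.3 0
python3 - <<'E'
from h import *
for (u,v,z) in [(190,186,24),(200,258,24),(190,220,24),(352,182,150),(430,270,150)]: print(toplane("top",u,v,z).round(0))
z=np.load("pics/side0.npz");
P=cloud("side",z['d']);p=P[240:280,190:226].reshape(-1,3)
p=p[(p[:,2]>17)&(abs(p[:,0]-495)<45)&(abs(p[:,1]-146)<45)]
print(cv2.minEnclosingCircle(p[:,:2].astype(np.float32)),len(p))
E
```

```text
t 0.1 at [ 203.9 -537.1  213.2] [ -90.1    0.  -159.2] F [ 0.9 -0.3  0.3] w 91.1 q [-70.  18.  90.   0.  72.  -1.]
delta_pos cm [-51.57   9.41 -53.53] twist [ 4.0000e-02 -1.3591e+02 -1.1000e-01]
[592. 147.  24.]
[389. 112.  24.]
[495. 143.  24.]
[ 580. -285.  150.]
[ 359. -473.  150.]
((495.6445617675781, 144.5743408203125), 31.355426788330078) 253
```

```bash
for i in 1; do python3 -m pendant '[{"delta_pos":[-15,0,-16],"twist":[0,-42,0],"grip":100},{"delta_pos":[-15,0,-16],"twist":[0,-42,0],"grip":100},{"delta_pos":[-15,0,-16],"twist":[0,-42,0],"grip":100},{"delta_pos":[-15,0,-16],"twist":[0,-42,0],"grip":100},{"delta_pos":[-15,0,-16],"twist":[0,-42,0],"grip":100}]'; done; python3 tgt.py 496 146.5 120 -23.3 0
```

```text
time_s: 0.6
ee_pos: [287.8, -330.8, 213.6]
ee_rot: [-90.1, 0.1, -116.7]
force: [0.2, -0.6, 0.3]
gripper_width: 91.3
t 0.6 at [ 287.8 -330.8  213.6] [-9.010e+01  1.000e-01 -1.167e+02] F [ 0.2 -0.6  0.3] w 91.3 q [-51.   6. 106.   0.  68. -24.]
delta_pos cm [-51.98   9.46  -2.87] twist [-2.000e-02 -9.345e+01 -1.500e-01]
```

```bash
python3 -m pendant '[{"delta_pos":[-25,3,-1.4],"twist":[0,-42,0],"grip":100},{"delta_pos":[-25,3,-1.4],"twist":[0,-42,0],"grip":100},{"delta_pos":[-25,3,-1.4],"twist":[0,-42,0],"grip":100},{"delta_pos":[-25,3,-1.4],"twist":[0,-42,0],"grip":100},{"delta_pos":[-25,3,-1.4],"twist":[0,-42,0],"grip":100}]'; python3 tgt.py 496 146.5 120 -23.3 0
```

```text
time_s: 1.1
ee_pos: [388.7, -106.1, 184.0]
ee_rot: [-90.0, -0.0, -74.9]
force: [0.9, -0.2, 0.1]
gripper_width: 91.3
t 1.1 at [ 388.7 -106.1  184. ] [-90.   -0.  -74.9] F [ 0.9 -0.2  0.1] w 91.3 q [-17.   4. 113.  -0.  63. -32.]
delta_pos cm [-21.59   6.39  16.94] twist [-0.00e+00 -5.16e+01  2.00e-02]
```

```bash
python3 tgt.py 496 146.5 120 -23.3 0
```

```text
t 1.1 at [ 388.7 -106.1  184. ] [-90.   -0.  -74.9] F [ 0.9 -0.2  0.1] w 91.3 q [-17.   4. 113.  -0.  63. -32.]
delta_pos cm [-21.59   6.39  16.94] twist [-0.00e+00 -5.16e+01  2.00e-02]
```

```bash
python3 -m pendant '[{"delta_pos":[-21.6,6.4,16.9],"twist":[0,-51.6,0],"grip":100},{"delta_pos":[-21.6,6.4,16.9],"twist":[0,-51.6,0],"grip":100},{"delta_pos":[-21.6,6.4,16.9],"twist":[0,-51.6,0],"grip":100},{"delta_pos":[-21.6,6.4,16.9],"twist":[0,-51.6,0],"grip":100},{"delta_pos":[-21.6,6.4,16.9],"twist":[0,-51.6,0],"grip":100}]'; python3 tgt.py 496 146 40 -23.3 0
```

```text
time_s: 1.6
ee_pos: [484.8, 117.7, 126.7]
ee_rot: [-90.0, -0.0, -31.9]
force: [0.8, -0.1, 0.4]
gripper_width: 91.3
t 1.6 at [484.8 117.7 126.7] [-90.   -0.  -31.9] F [ 0.8 -0.1  0.4] w 91.3 q [ 12.  16. 107.  -0.  57. -46.]
delta_pos cm [-0.55  8.67  3.  ] twist [ 0.03 -8.55 -0.  ]
```

```bash
python3 -m pendant '[{"delta_pos":[-0.5,4,3],"twist":[0,-8.5,0],"grip":100},{"delta_pos":[-0.55,7.5,3],"twist":[0,-8.6,0],"grip":100},{"delta_pos":[-0.55,7.5,3],"twist":[0,-8.6,0],"grip":100},{"delta_pos":[-0.55,7.5,3],"twist":[0,-8.6,0],"grip":100},{"delta_pos":[-0.55,7.5,3],"twist":[0,-8.6,0],"grip":100}]'; python3 - <<'E'
from h import *
ims=[]
for n,(u,v) in [("side",(208,255)),("top",(190,215))]:
    im,d=imaging.grab_frame(n); np.savez(f"pics/{n}1.npz",im=im,d=d)
    ims.append(cv2.resize(im[v-35:v+35,u-35:u+35,::-1],(395,395),interpolation=cv2.INTER_CUBIC))
cv2.imwrite("pics/g1.png",np.hstack(ims))
E
python3 tgt.py 496 146 5 -23.3 0
```

```text
time_s: 2.1
ee_pos: [497.2, 143.7, 54.1]
ee_rot: [-89.9, -0.1, -23.7]
force: [0.4, 0.4, 0.6]
gripper_width: 91.1
t 2.2 at [497.2 143.6  54.3] [-89.9  -0.2 -23.7] F [ 0.  -0.5  1.2] w 91.0 q [ 15.  22. 110.  -0.  48. -51.]
delta_pos cm [-0.22  4.93  0.16] twist [-0.13 -0.41  0.17]
```

View pics/g1.png

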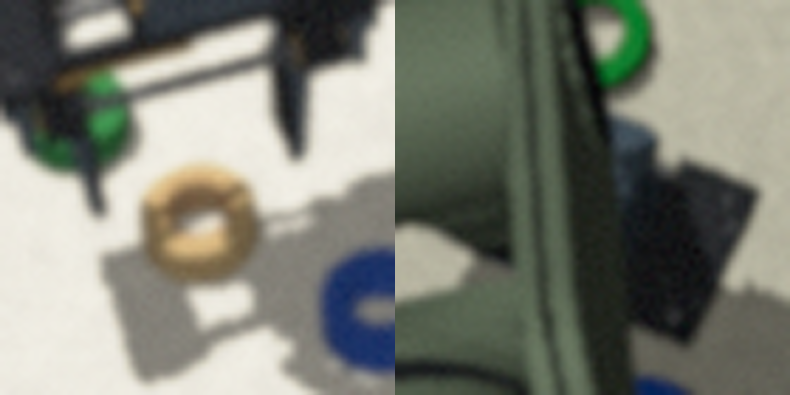

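The side crop shows the fingers straddling the buff roll, which is at (200,222) in the crop. The green and blue rings are clear of them. I'll descend.

```bash
python3 -m pendant '[{"delta_pos":[-0.22,2,0.16],"twist":[0,-0.4,0],"grip":100},{"delta_pos":[-0.22,4,0.16],"twist":[0,-0.4,0],"grip":100},{"delta_pos":[-0.22,4.8,0.16],"twist":[0,-0.4,0],"grip":100},{"delta_pos":[-0.22,4.9,0.16],"twist":[0,-0.4,0],"grip":100},{"delta_pos":[-0.22,4.9,0.16],"twist":[0,-0.4,0],"grip":100}]'; python3 tgt.py 496 146 5 -23.3 0
python3 - <<'E'
from h import *
im,d=imaging.grab_frame("side");u,v=208,245
cv2.imwrite("pics/g2.png",cv2.resize(im[v-40:v+40,u-40:u+40,::-1],(560,560),interpolation=cv2.INTER_CUBIC))
E
```

```text
time_s: 2.7
ee_pos: [495.3, 146.2, 4.2]
ee_rot: [-90.0, -0.1, -23.3]
force: [-0.2, 1.0, -0.0]
gripper_width: 91.3
t 2.7 at [495.3 146.2   4.2] [-90.   -0.1 -23.3] F [-0.2  1.  -0. ] w 91.3 q [ 15.  26. 113.  -0.  41. -52.]
delta_pos cm [ 0.07 -0.08  0.  ] twist [-0.05  0.03  0.07]
```

View pics/g2.png

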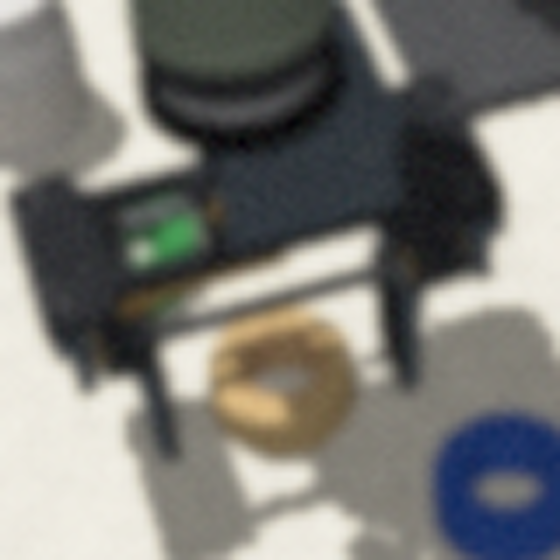

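The fingers straddle the roll at crop (285,383), with the fingertips at (170,455) and (408,385). I'll close.

```bash
python3 -m pendant '[{"delta_pos":[0,0,0],"twist":[0,0,0],"grip":50},{"delta_pos":[0,0,0],"twist":[0,0,0],"grip":50},{"delta_pos":[0,0,0],"twist":[0,0,0],"grip":50},{"delta_pos":[0,0,0],"twist":[0,0,0],"grip":50},{"delta_pos":[0,0,0],"twist":[0,0,0],"grip":50}]' 40;  python3 -m pendant '[{"delta_pos":[0,-2,0],"twist":[0,0,0],"grip":50},{"delta_pos":[0,-4,0],"twist":[0,0,0],"grip":50},{"delta_pos":[0,-8,0],"twist":[0,0,0],"grip":50},{"delta_pos":[0,-12,0],"twist":[0,0,0],"grip":50},{"delta_pos":[0,-12,0],"twist":[0,0,0],"grip":50}]' 40
python3 - <<'E'
from h import *
im,d=imaging.grab_frame("side");u,v=200,215;np.savez("pics/side3.npz",im=im,d=d)
cv2.imwrite("pics/g3.png",cv2.resize(im[v-40:v+40,u-40:u+40,::-1],(560,560),interpolation=cv2.INTER_CUBIC))
E
```

```text
time_s: 3.25
ee_pos: [494.6, 146.3, 3.5]
ee_rot: [-90.0, -0.0, -23.2]
force: [0.2, -0.1, 1.5]
gripper_width: 59.2
time_s: 3.75
ee_pos: [498.1, 147.3, 128.4]
ee_rot: [-89.6, -0.5, -23.2]
force: [0.6, -0.2, -0.9]
gripper_width: 58.9
```

View pics/g3.png

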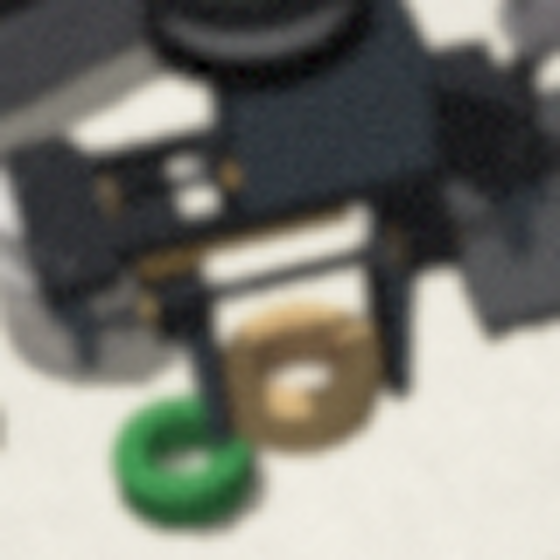

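Roll gripped and lifted. Next is the pre-insertion pose on the spindle axis.

```bash
python3 tgt.py 568 -62 210 -23.3 30
```

```text
t 3.8 at [496.2 146.8 125.7] [-89.8  -0.3 -23.2] F [ 0.2  0.2 -1.3] w 59.1 q [ 15.  17. 105.  -0.  57. -52.]
delta_pos cm [ 14.87  -8.42 -16.32] twist [-2.200e-01  1.000e-02 -2.974e+01]
```

```bash
python3 -m pendant '[{"delta_pos":[0,-5,-0.5],"twist":[0,0,-5],"grip":50},{"delta_pos":[3,-8,-4],"twist":[0,0,-12],"grip":50},{"delta_pos":[6,-8.4,-8],"twist":[0,0,-19],"grip":50},{"delta_pos":[10,-8.4,-11],"twist":[0,0,-26],"grip":50},{"delta_pos":[13,-8.4,-14.5],"twist":[0,0,-29.7],"grip":50}]'; python3 tgt.py 568 -62 210 -23.3 30
```

```text
time_s: 4.3
ee_pos: [555.1, -38.1, 205.4]
ee_rot: [-90.1, -29.7, -23.0]
force: [-0.0, 1.0, -2.1]
gripper_width: 59.1
t 4.3 at [555.1 -38.1 205.4] [-90.1 -29.7 -23. ] F [-0.   1.  -2.1] w 59.1 q [  2.   5. 115. -22.  34. -49.]
delta_pos cm [ 2.07  0.66 -1.69] twist [-0.03  0.24 -0.3 ]
```

```bash
python3 -m pendant '[{"delta_pos":[1,0.3,-0.8],"twist":[0,0.2,-0.3],"grip":50},{"delta_pos":[2.0,0,-1.6],"twist":[0,0.2,-0.3],"grip":50},{"delta_pos":[2.0,0,-1.6],"twist":[0,0.2,-0.3],"grip":50},{"delta_pos":[2.0,0,-1.6],"twist":[0,0.2,-0.3],"grip":50},{"delta_pos":[2.0,0,-1.6],"twist":[0,0.2,-0.3],"grip":50}]'; python3 tgt.py 568 -62 210 -23.3 30;python3 - <<'E'
from h import *
for n,(u,v) in [("side",(240,180)),("top",(270,170))]:
    im,d=imaging.grab_frame(n); np.savez(f"pics/{n}4.npz",im=im,d=d)
    cv2.imwrite(f"pics/p4{n}.png",cv2.resize(im[v-40:v+40,u-40:u+40,::-1],(640,640),interpolation=cv2.INTER_CUBIC))
E
```

```text
time_s: 4.8
ee_pos: [565.5, -58.6, 215.9]
ee_rot: [-89.9, -29.9, -23.4]
force: [0.3, -0.1, -1.8]
gripper_width: 58.8
t 4.8 at [565.5 -58.6 215.9] [-89.9 -29.9 -23.4] F [ 0.3 -0.1 -1.8] w 58.8 q [ -1.   6. 113. -20.  35. -54.]
delta_pos cm [ 0.02  0.69 -0.21] twist [-0.   -0.1  -0.14]
```

View pics/p4side.png

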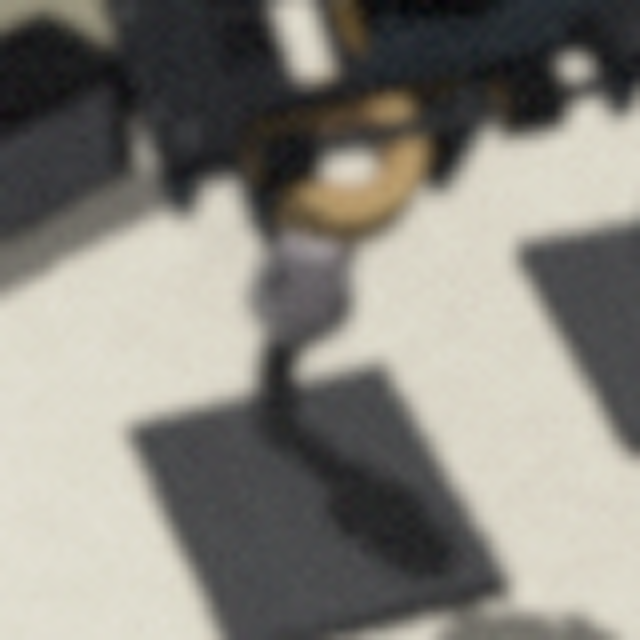

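View pics/p4top.png

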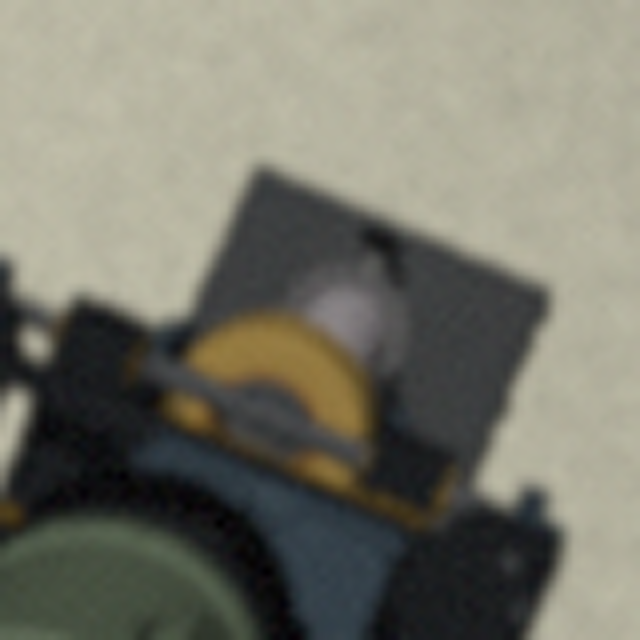

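```bash
cat > rf.py <<'E'
from h import *
from tgt import cur,Rt
from fit import a,xv,yv,segd
from scipy.optimize import least_squares
O=np.array([618.8,-83.7,114.7])
def ring(c,ax,p):
    v=p-c;z=abs(v@ax);r=np.linalg.norm(v-np.outer(v@ax,ax),axis=1)
    pr=[(16,0),(16,12),(30,12),(30,0)]
    return np.min([segd(r,z,pr[i],pr[i+1]) for i in range(3)],0)
def meas(n,im,d,c0,ax,tilt=False):
    P=cloud(n,d).reshape(-1,3); hsv=cv2.cvtColor(im,cv2.COLOR_RGB2HSV).reshape(-1,3).astype(int)
    m=(hsv[:,0]>8)&(hsv[:,0]<28)&(hsv[:,1]>70)&(hsv[:,2]>60)&(np.linalg.norm(P-c0,axis=1)<42)
    p=P[m]
    f=least_squares(lambda q:ring(q[:3],ax,p),c0,loss='soft_l1',f_scale=2)
    return f.x,m.sum(),f.cost/m.sum(),m.reshape(d.shape)
if __name__=="__main__":
    import sys
    tag=sys.argv[1]; s,p0,R0=cur(); ax=-R0.as_matrix()[:,1]; c0=p0+ax*8.5
    print("axis err deg",np.degrees(np.arccos(ax@a)).round(2),"roll nominal in spindle",[round(float((c0-O)@w),1) for w in (xv,yv,a)])
    for n in ["side","top"]:
        im,d=imaging.grab_frame(n) if len(sys.argv)<3 else [np.load(f"pics/{n}{tag}.npz")[k] for k in('im','d')]
        if len(sys.argv)<3: np.savez(f"pics/{n}{tag}.npz",im=im,d=d)
        x,k,c,m=meas(n,im,d,c0,ax); print(n,k,round(c,2),"fit-nom in spindle x,y,z",[round(float((x-c0)@w),1) for w in (xv,yv,a)])
        t=np.linspace(0,2*np.pi,60)
        X=R0.as_matrix()[:,0];Z=R0.as_matrix()[:,2]
        S=8;u,v=(240,175) if n=="side" else (270,175)
        big=cv2.resize(im[v-40:v+40,u-40:u+40,::-1],(640,640),interpolation=cv2.INTER_CUBIC)
        def draw(P,col):
            q=(proj(n,P)-[u-40,v-40]+.5)*S; cv2.polylines(big,[q.round().astype(np.int32)],True,col,1)
        for h in (-12,12):
            for r in (16,30): draw(c0+ax*h+r*(np.outer(np.cos(t),X)+np.outer(np.sin(t),Z)),(0,0,255))
        for z,r in ((60,8.5),(46,14.5),(3,22)): draw(O+a*z+r*(np.outer(np.cos(t),xv)+np.outer(np.sin(t),yv)),(0,255,0))
        cv2.imwrite(f"pics/o{tag}{n}.png",big)
E
python3 rf.py 4 old
```

```text
axis err deg 0.08 roll nominal in spindle [-0.2, -2.2, 125.9]
side 135 1.0 fit-nom in spindle x,y,z [0.4, -1.0, -0.5]
top 224 0.49 fit-nom in spindle x,y,z [-0.4, -1.0, -1.3]
```

```bash
python3 -c "
import cv2,numpy as np
cv2.imwrite('pics/o4.png',cv2.resize(np.hstack([cv2.imread('pics/o4side.png'),cv2.imread('pics/o4top.png')]),(800,400),interpolation=cv2.INTER_AREA))"
```

```text
(no output)
```

View pics/o4side.png

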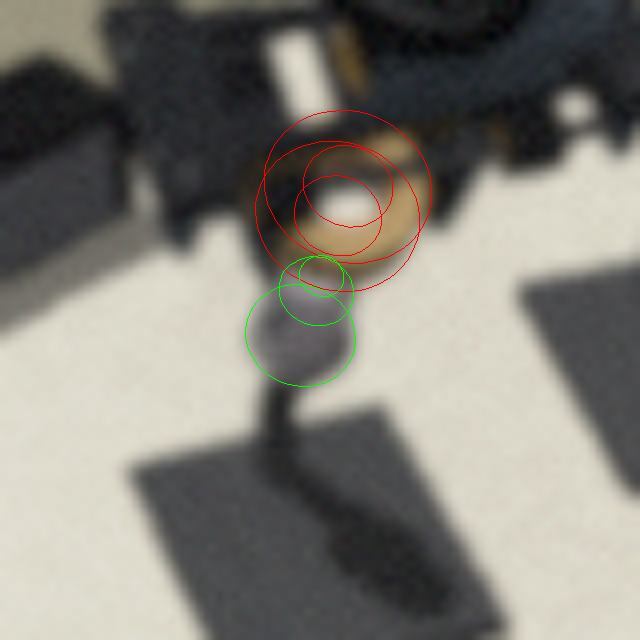

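View pics/o4top.png

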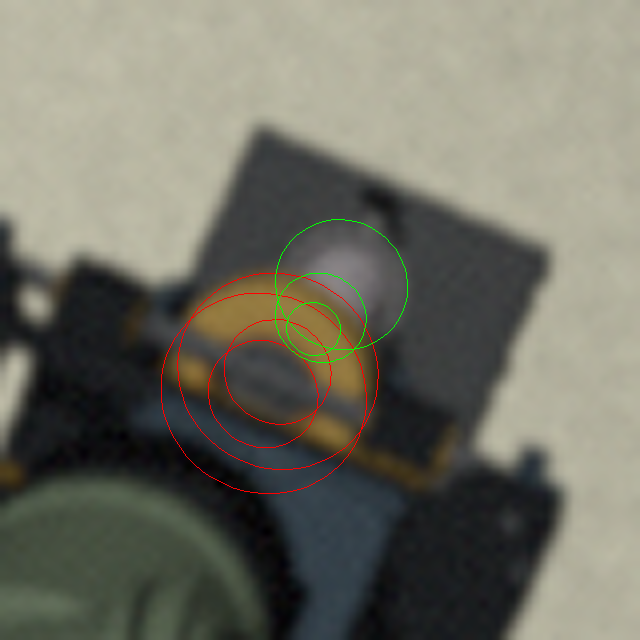

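```bash
python3 - <<'E'
from rf import *
from tgt import show
show(O+a*88+yv*1.0+xv*0,-23.3,30)
E
```

```text
t 4.9 at [565.9 -58.5 216.5] [-89.9 -29.9 -23.4] F [ 0.5 -0.1 -1.5] w 59.1 q [ -1.   6. 113. -20.  35. -54.]
delta_pos cm [-0.01  2.94 -0.32] twist [-0.03 -0.09 -0.08]
```

```bash
python3 -m pendant '[{"delta_pos":[0,0.5,-0.3],"twist":[0,-0.1,-0.1],"grip":50},{"delta_pos":[0,1.5,-0.32],"twist":[0,-0.1,-0.1],"grip":50},{"delta_pos":[0,2.5,-0.32],"twist":[0,-0.1,-0.1],"grip":50},{"delta_pos":[0,2.9,-0.32],"twist":[0,-0.1,-0.1],"grip":50},{"delta_pos":[0,2.9,-0.32],"twist":[0,-0.1,-0.1],"grip":50}]'; python3 -m pendant '[{"delta_pos":[0,0,0],"twist":[0,0,0],"grip":50},{"delta_pos":[0,0,0],"twist":[0,0,0],"grip":50},{"delta_pos":[0,0,0],"twist":[0,0,0],"grip":50},{"delta_pos":[0,0,0],"twist":[0,0,0],"grip":50},{"delta_pos":[0,0,0],"twist":[0,0,0],"grip":50}]'; python3 rf.py 5; python3 rf.py 5b
```

```text
time_s: 5.4
ee_pos: [578.2, -68.1, 190.9]
ee_rot: [-90.0, -30.0, -23.3]
force: [0.0, -0.7, -1.1]
gripper_width: 59.1
time_s: 5.9
ee_pos: [578.4, -67.9, 192.4]
ee_rot: [-89.9, -30.1, -23.4]
force: [0.3, -0.3, -2.1]
gripper_width: 59.1
axis err deg 0.13 roll nominal in spindle [-1.3, 1.4, 97.5]
side 131 1.37 fit-nom in spindle x,y,z [0.1, -1.1, -0.6]
top 203 1.96 fit-nom in spindle x,y,z [-0.8, -1.2, -1.0]
axis err deg 0.12 roll nominal in spindle [-1.2, 1.5, 97.4]
side 130 1.3 fit-nom in spindle x,y,z [-0.1, -1.6, -0.3]
top 207 1.98 fit-nom in spindle x,y,z [-1.0, -1.0, -0.9]
```

View pics/o5side.png

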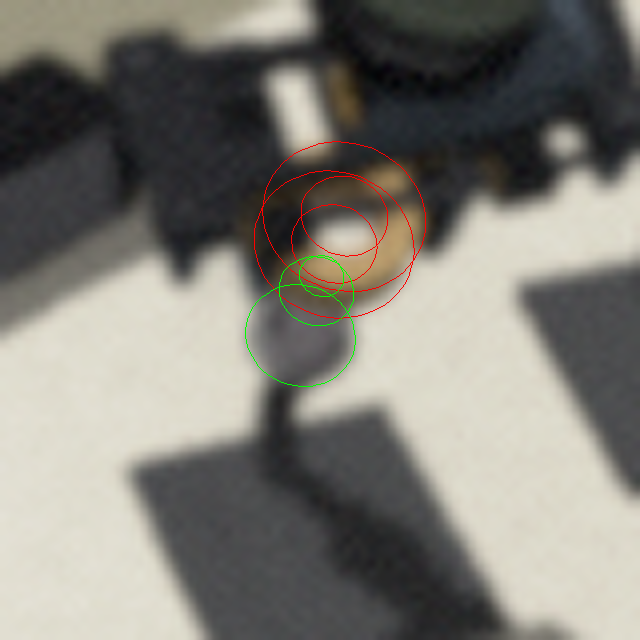

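View pics/o5top.png

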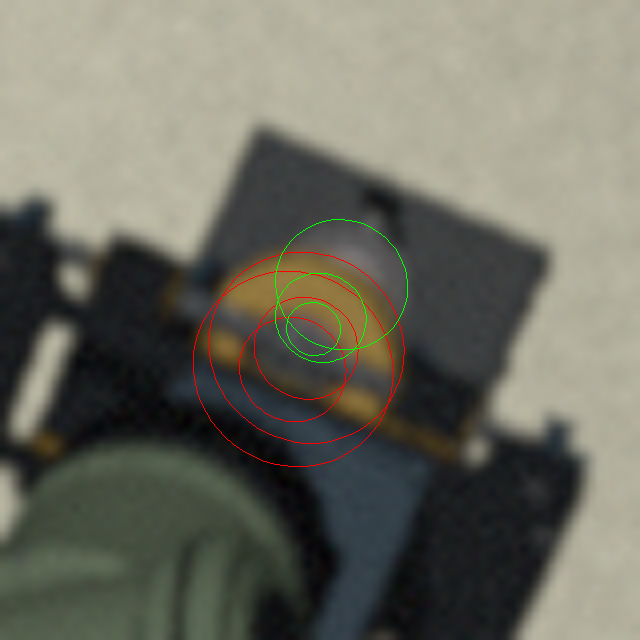

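```bash
python3 - <<'E'
from rf import *
s,p0,R0=cur(); ax=-R0.as_matrix()[:,1]; M=R0.as_matrix(); t=np.linspace(0,2*np.pi,80)
out=[]
for n,(u,v),dy in [("side",(243,170),0),("top",(270,175),0)]:
    im=(np.load(f"pics/{n}5.npz")['im'].astype(float)+np.load(f"pics/{n}5b.npz")['im'])/2
    S=16;b=np.clip(im[v-18:v+18,u-18:u+18,::-1]*1.3,0,255).astype(np.uint8)
    big=cv2.resize(b,None,fx=S,fy=S,interpolation=cv2.INTER_CUBIC); raw=big.copy()
    c0=p0+ax*8.5+xv*(-.3)+yv*(-1.2)-ax*.7
    for h in (-12,12):
        for r in (16,30):
            q=(proj(n,c0+ax*h+r*(np.outer(np.cos(t),M[:,0])+np.outer(np.sin(t),M[:,2])))-[u-18,v-18]+.5)*S
            cv2.polylines(big,[q.round().astype(np.int32)],True,(0,0,255),1)
    out.append(cv2.resize(np.vstack([raw,big]),(400,800)[0:2]) if 0 else np.hstack([raw,big]))
    cv2.imwrite(f"pics/z{n}.png",cv2.resize(out[-1],(800,400),interpolation=cv2.INTER_AREA))
E
```

```text
(no output)
```

View pics/zside.png

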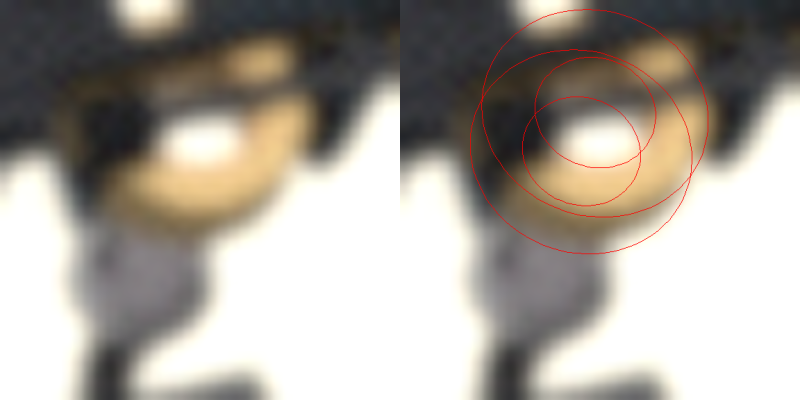

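View pics/ztop.png

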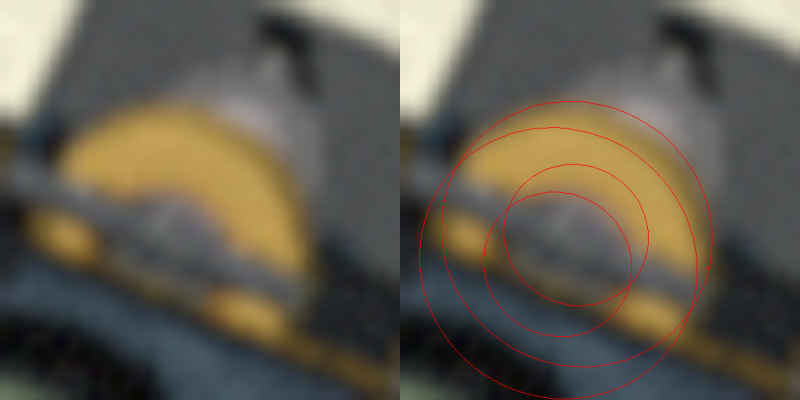

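Both views show the roll held level in the jaws just above the tip. Residual offsets are about 1–2 mm, well within the taper's capture. I'll move down the axis in steps and watch the forces.

```bash
cat > st.py <<'E'
from rf import *
s,p0,R0=cur(); ax=-R0.as_matrix()[:,1]; c0=p0+ax*8.5
f=s['force']
print("t",round(s['time_s'],2),"axerr",np.degrees(np.arccos(min(1,ax@a))).round(2),"roll xyz",[round(float((c0-O)@w),2) for w in (xv,yv,a)],"F xyz",[round(float(f@w),1) for w in (xv,yv,a)],"w",round(s['gripper_width'],1),"T",np.round(s['torque'],2))
E
python3 -m pendant '[{"delta_pos":[-0.1,0.5,0],"twist":[0,0,0],"grip":50},{"delta_pos":[-0.12,1,0],"twist":[0,0,0],"grip":50},{"delta_pos":[-0.12,1.7,0],"twist":[0,0,0],"grip":50},{"delta_pos":[-0.12,2.3,0],"twist":[0,0,0],"grip":50},{"delta_pos":[-0.12,2.3,0],"twist":[0,0,0],"grip":50}]' >/dev/null; python3 st.py
python3 rf.py 6;python3 st.py
```

```text
t 6.6 axerr 0.03 roll xyz [0.8, 1.75, 73.13] F xyz [0.6, 0.1, -0.8] w 59.0 T [0.24 0.31 0.03]
axis err deg 0.03 roll nominal in spindle [0.8, 1.8, 73.1]
side 123 1.57 fit-nom in spindle x,y,z [-0.4, -1.8, -0.3]
top 199 1.18 fit-nom in spindle x,y,z [-0.9, -1.2, -0.7]
t 6.7 axerr 0.07 roll xyz [0.12, 1.53, 73.94] F xyz [0.8, 0.6, -1.5] w 59.1 T [ 0.25  0.23 -0.01]
```

View pics/o6side.png

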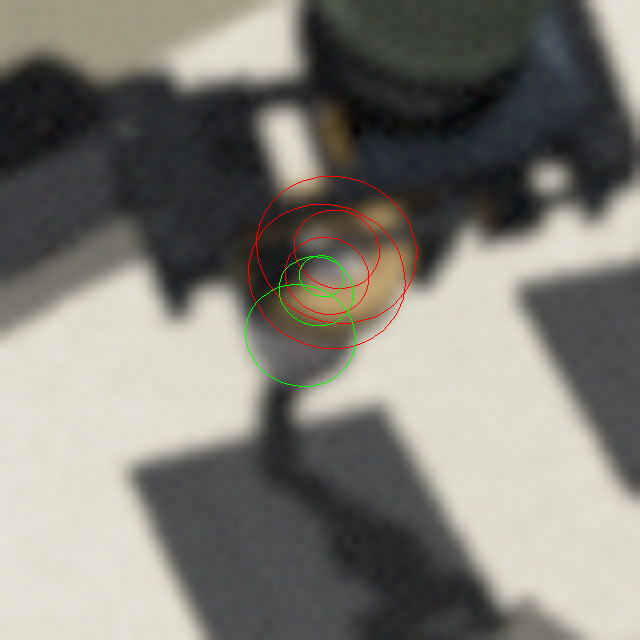

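View pics/o6top.png

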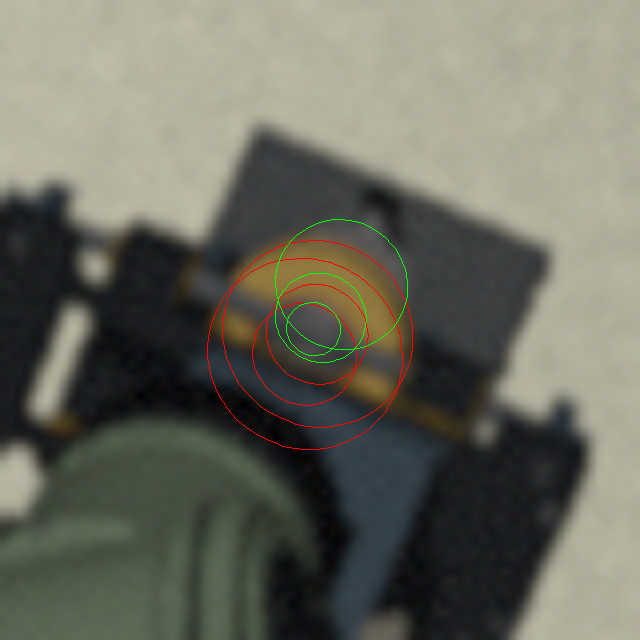

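The spindle tip now shows inside the bore in both views: side(330,265) and top(315,335). I'll carry on down.

```bash
python3 -m pendant '[{"delta_pos":[0,0.2,0],"twist":[0,0,0],"grip":50},{"delta_pos":[0,0.4,0],"twist":[0,0,0],"grip":50},{"delta_pos":[0,0.6,0],"twist":[0,0,0],"grip":50},{"delta_pos":[0,0.8,0],"twist":[0,0,0],"grip":50},{"delta_pos":[0,0.8,0],"twist":[0,0,0],"grip":50}]' >/dev/null; python3 st.py
python3 -m pendant '[{"delta_pos":[0,0.1,0],"twist":[0,0,0],"grip":50},{"delta_pos":[0,0.2,0],"twist":[0,0,0],"grip":50},{"delta_pos":[0,0.3,0],"twist":[0,0,0],"grip":50},{"delta_pos":[0,0.4,0],"twist":[0,0,0],"grip":50},{"delta_pos":[0,0.4,0],"twist":[0,0,0],"grip":50}]' >/dev/null; python3 st.py
```

```text
t 7.2 axerr 0.08 roll xyz [0.18, 1.51, 66.04] F xyz [0.7, 0.2, -2.1] w 58.9 T [0.23 0.25 0.03]
t 7.7 axerr 0.09 roll xyz [0.06, 1.5, 62.14] F xyz [0.9, 0.3, -1.9] w 59.0 T [ 0.23  0.24 -0.  ]
```

```bash
python3 -m pendant '[{"delta_pos":[0,0.1,0],"twist":[0,0,0],"grip":50},{"delta_pos":[0,0.2,0],"twist":[0,0,0],"grip":50},{"delta_pos":[0,0.3,0],"twist":[0,0,0],"grip":50},{"delta_pos":[0,0.4,0],"twist":[0,0,0],"grip":50},{"delta_pos":[0,0.4,0],"twist":[0,0,0],"grip":50}]' >/dev/null; python3 st.py
python3 -m pendant '[{"delta_pos":[0,0.1,0],"twist":[0,0,0],"grip":50},{"delta_pos":[0,0.2,0],"twist":[0,0,0],"grip":50},{"delta_pos":[0,0.2,0],"twist":[0,0,0],"grip":50},{"delta_pos":[0,0.2,0],"twist":[0,0,0],"grip":50},{"delta_pos":[0,0.2,0],"twist":[0,0,0],"grip":50}]' >/dev/null; python3 st.py
```

```text
t 8.2 axerr 0.09 roll xyz [0.06, 1.51, 58.14] F xyz [0.9, 0.7, -1.0] w 59.1 T [ 0.23  0.27 -0.02]
t 8.7 axerr 0.1 roll xyz [-0.03, 1.48, 56.29] F xyz [1.1, 0.4, -1.5] w 58.8 T [0.29 0.25 0.02]
```

```bash
for i in 1 ; do python3 -m pendant '[{"delta_pos":[0,0.1,0],"twist":[0,0,0],"grip":50},{"delta_pos":[0,0.2,0],"twist":[0,0,0],"grip":50},{"delta_pos":[0,0.3,0],"twist":[0,0,0],"grip":50},{"delta_pos":[0,0.3,0],"twist":[0,0,0],"grip":50},{"delta_pos":[0,0.3,0],"twist":[0,0,0],"grip":50}]' >/dev/null; python3 st.py
python3 -m pendant '[{"delta_pos":[0,0.1,0],"twist":[0,0,0],"grip":50},{"delta_pos":[0,0.2,0],"twist":[0,0,0],"grip":50},{"delta_pos":[0,0.3,0],"twist":[0,0,0],"grip":50},{"delta_pos":[0,0.3,0],"twist":[0,0,0],"grip":50},{"delta_pos":[0,0.3,0],"twist":[0,0,0],"grip":50}]' >/dev/null; python3 st.py; done
```

```text
t 9.2 axerr 0.1 roll xyz [-0.02, 1.48, 53.22] F xyz [0.8, 0.5, -0.7] w 59.0 T [ 0.24  0.27 -0.02]
t 9.7 axerr 0.1 roll xyz [-0.02, 1.52, 50.24] F xyz [0.8, -0.1, -1.4] w 59.4 T [ 0.18  0.28 -0.07]
```

```bash
for i in 1 ; do python3 -m pendant '[{"delta_pos":[0,0.1,0],"twist":[0,0,0],"grip":50},{"delta_pos":[0,0.2,0],"twist":[0,0,0],"grip":50},{"delta_pos":[0,0.3,0],"twist":[0,0,0],"grip":50},{"delta_pos":[0,0.3,0],"twist":[0,0,0],"grip":50},{"delta_pos":[0,0.3,0],"twist":[0,0,0],"grip":50}]' >/dev/null; python3 st.py
python3 -m pendant '[{"delta_pos":[0,0.1,0],"twist":[0,0,0],"grip":50},{"delta_pos":[0,0.2,0],"twist":[0,0,0],"grip":50},{"delta_pos":[0,0.2,0],"twist":[0,0,0],"grip":50},{"delta_pos":[0,0.2,0],"twist":[0,0,0],"grip":50},{"delta_pos":[0,0.2,0],"twist":[0,0,0],"grip":50}]' >/dev/null; python3 st.py; done; python3 rf.py 7
```

```text
t 10.2 axerr 0.08 roll xyz [0.09, 1.63, 47.17] F xyz [0.2, 1.3, -0.1] w 58.9 T [-0.02  0.39 -0.18]
t 10.7 axerr 0.11 roll xyz [-0.09, 1.46, 45.27] F xyz [0.5, 1.6, 1.4] w 58.5 T [ 0.02  0.39 -0.19]
axis err deg 0.11 roll nominal in spindle [-0.1, 1.5, 45.3]
side 117 1.57 fit-nom in spindle x,y,z [-0.9, -2.4, -0.2]
top 185 0.76 fit-nom in spindle x,y,z [-0.4, -1.0, -0.9]
```

View pics/o7side.png

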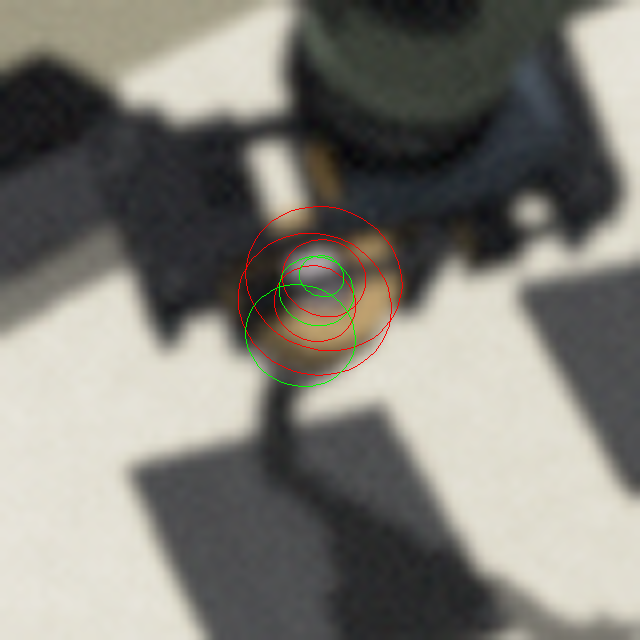

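View pics/o7top.png

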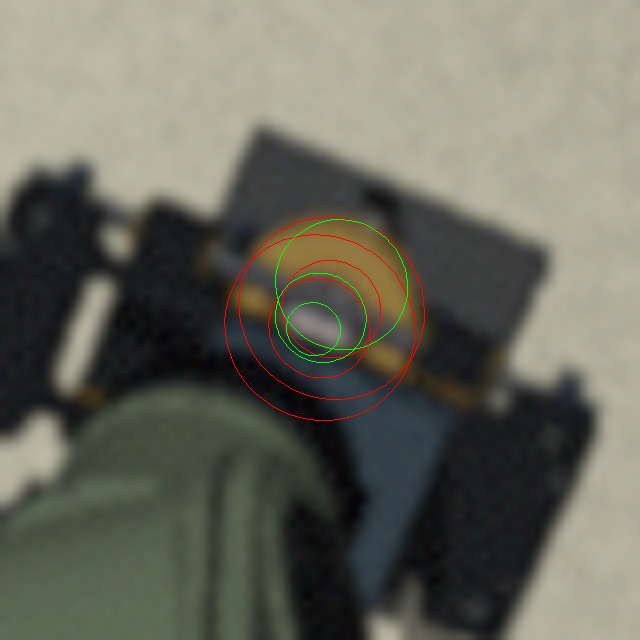

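The peg tip sticks through the bore in both views, so the roll is threaded. The first faint contact forces have appeared; I'll continue in small steps.

```bash
for i in 1 ; do python3 -m pendant '[{"delta_pos":[0,0.1,0],"twist":[0,0,0],"grip":50},{"delta_pos":[0,0.2,0],"twist":[0,0,0],"grip":50},{"delta_pos":[0,0.2,0],"twist":[0,0,0],"grip":50},{"delta_pos":[0,0.2,0],"twist":[0,0,0],"grip":50},{"delta_pos":[0,0.2,0],"twist":[0,0,0],"grip":50}]' >/dev/null; python3 st.py
python3 -m pendant '[{"delta_pos":[0,0.1,0],"twist":[0,0,0],"grip":50},{"delta_pos":[0,0.2,0],"twist":[0,0,0],"grip":50},{"delta_pos":[0,0.2,0],"twist":[0,0,0],"grip":50},{"delta_pos":[0,0.2,0],"twist":[0,0,0],"grip":50},{"delta_pos":[0,0.2,0],"twist":[0,0,0],"grip":50}]' >/dev/null; python3 st.py; done
```

```text
t 11.3 axerr 0.1 roll xyz [-0.02, 1.45, 43.06] F xyz [0.6, 1.4, -0.2] w 59.2 T [ 0.06  0.37 -0.13]
t 11.8 axerr 0.08 roll xyz [0.08, 1.46, 40.91] F xyz [0.6, 0.7, -2.9] w 59.2 T [ 0.11  0.31 -0.15]
```

```bash
for i in 1 ; do python3 -m pendant '[{"delta_pos":[0,0.1,0],"twist":[0,0,0],"grip":50},{"delta_pos":[0,0.2,0],"twist":[0,0,0],"grip":50},{"delta_pos":[0,0.2,0],"twist":[0,0,0],"grip":50},{"delta_pos":[0,0.2,0],"twist":[0,0,0],"grip":50},{"delta_pos":[0,0.2,0],"twist":[0,0,0],"grip":50}]' >/dev/null; python3 st.py
python3 -m pendant '[{"delta_pos":[0,0.1,0],"twist":[0,0,0],"grip":50},{"delta_pos":[0,0.2,0],"twist":[0,0,0],"grip":50},{"delta_pos":[0,0.2,0],"twist":[0,0,0],"grip":50},{"delta_pos":[0,0.2,0],"twist":[0,0,0],"grip":50},{"delta_pos":[0,0.2,0],"twist":[0,0,0],"grip":50}]' >/dev/null; python3 st.py; done
```

```text
t 12.3 axerr 0.1 roll xyz [-0.01, 1.47, 39.13] F xyz [0.5, 1.9, -2.3] w 59.2 T [ 0.08  0.36 -0.14]
t 12.8 axerr 0.1 roll xyz [-0.0, 1.46, 37.12] F xyz [-0.6, 1.4, -2.7] w 59.1 T [ 0.08  0.29 -0.18]
```

```bash
python3 rf.py 8
```

```text
axis err deg 0.1 roll nominal in spindle [-0.0, 1.5, 37.1]
side 106 1.3 fit-nom in spindle x,y,z [-0.0, -1.0, -0.4]
top 177 0.81 fit-nom in spindle x,y,z [-0.7, -1.0, -0.7]
```

View pics/o8side.png

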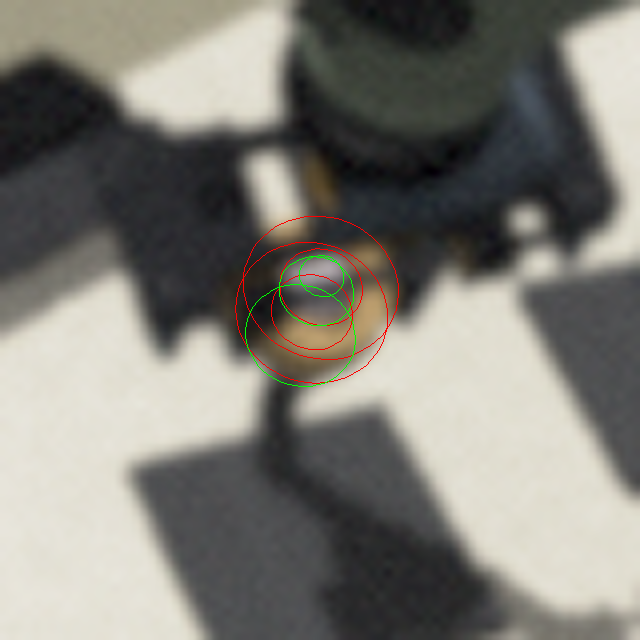

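View pics/o8top.png

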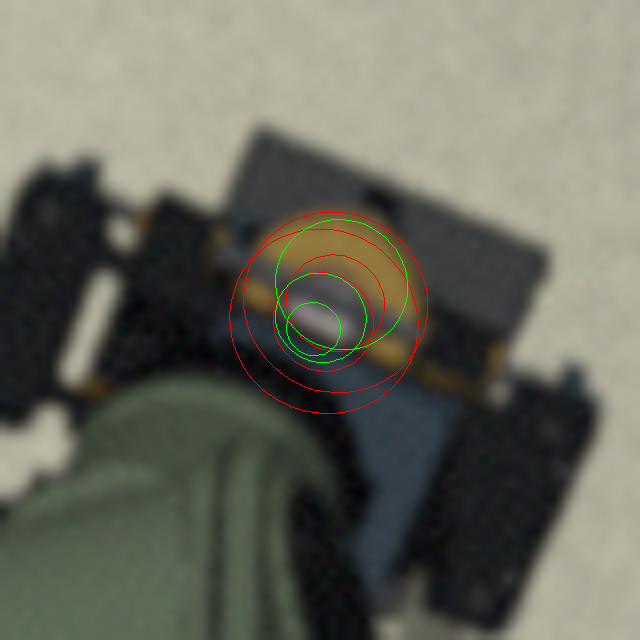

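```bash
for i in 1 ; do python3 -m pendant '[{"delta_pos":[0,0.05,0],"twist":[0,0,0],"grip":50},{"delta_pos":[0,0.1,0],"twist":[0,0,0],"grip":50},{"delta_pos":[0,0.15,0],"twist":[0,0,0],"grip":50},{"delta_pos":[0,0.2,0],"twist":[0,0,0],"grip":50},{"delta_pos":[0,0.2,0],"twist":[0,0,0],"grip":50}]' >/dev/null; python3 st.py
python3 -m pendant '[{"delta_pos":[0,0.1,0],"twist":[0,0,0],"grip":50},{"delta_pos":[0,0.2,0],"twist":[0,0,0],"grip":50},{"delta_pos":[0,0.2,0],"twist":[0,0,0],"grip":50},{"delta_pos":[0,0.2,0],"twist":[0,0,0],"grip":50},{"delta_pos":[0,0.2,0],"twist":[0,0,0],"grip":50}]' >/dev/null; python3 st.py; done
```

```text
t 13.4 axerr 0.1 roll xyz [-0.04, 1.47, 35.22] F xyz [0.6, 1.8, -1.0] w 59.1 T [-0.    0.41 -0.17]
t 13.9 axerr 0.09 roll xyz [0.05, 1.45, 32.96] F xyz [0.6, 2.1, -2.9] w 58.9 T [ 0.1   0.35 -0.06]
```

```bash
python3 - <<'E'
from rf import *
o=[]
for n,(u,v) in [("side",(242,175)),("top",(270,178))]:
    im,d=imaging.grab_frame(n); im2,_=imaging.grab_frame(n); im=(im.astype(float)+im2)/2
    b=np.clip(im[v-20:v+20,u-20:u+20,::-1]*1.5,0,255).astype(np.uint8)
    o.append(cv2.resize(b,(400,400),interpolation=cv2.INTER_CUBIC))
    P=cloud(n,d); 
    c=P[v-20:v+20,u-20:u+20].reshape(-1,3)-O; z=c@a; r=np.linalg.norm(c-np.outer(z,a),axis=1)
    for lo in range(-10,70,5):
        m=(z>=lo)&(z<lo+5)&(r<45)
        if m.sum(): print(n,lo,m.sum(),"r pct",np.percentile(r[m],[5,50,95]).round(0))
cv2.imwrite("pics/z9.png",np.hstack(o))
E
```

```text
side -10 1 r pct [20. 20. 20.]
side 0 7 r pct [22. 23. 24.]
side 20 3 r pct [29. 29. 30.]
side 25 18 r pct [29. 31. 41.]
side 30 16 r pct [29. 30. 40.]
side 35 14 r pct [29. 30. 42.]
side 40 58 r pct [16. 25. 33.]
side 45 51 r pct [13. 23. 36.]
side 50 11 r pct [11. 15. 41.]
side 55 11 r pct [ 1. 12. 37.]
side 60 9 r pct [ 4.  7. 38.]
side 65 1 r pct [37. 37. 37.]
top -10 4 r pct [26. 30. 32.]
top -5 9 r pct [26. 29. 32.]
top 0 2 r pct [32. 32. 32.]
top 20 8 r pct [30. 31. 31.]
top 25 8 r pct [31. 31. 37.]
top 30 25 r pct [13. 31. 39.]
top 35 16 r pct [14. 31. 39.]
top 40 112 r pct [18. 26. 31.]
top 45 33 r pct [12. 24. 35.]
top 50 7 r pct [10. 29. 40.]
top 55 10 r pct [ 5.  9. 21.]
top 60 6 r pct [ 6.  7. 30.]
```

View pics/z9.png

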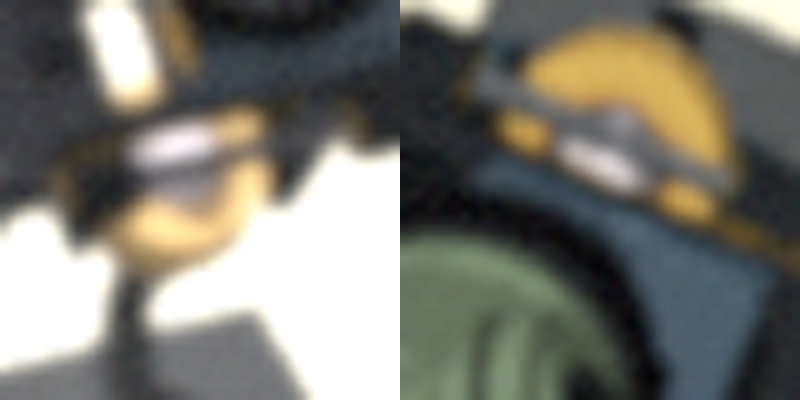

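The peg fills the bore: left crop (180,150) and right crop (610,150). Depth puts the roll's faces near z≈20 and 44, and the disc near z≈3. I'll carry on gently and watch the axial force.

```bash
for i in 1 ; do python3 -m pendant '[{"delta_pos":[0,0.05,0],"twist":[0,0,0],"grip":50},{"delta_pos":[0,0.1,0],"twist":[0,0,0],"grip":50},{"delta_pos":[0,0.15,0],"twist":[0,0,0],"grip":50},{"delta_pos":[0,0.2,0],"twist":[0,0,0],"grip":50},{"delta_pos":[0,0.2,0],"twist":[0,0,0],"grip":50}]' >/dev/null; python3 st.py
python3 -m pendant '[{"delta_pos":[0,0.05,0],"twist":[0,0,0],"grip":50},{"delta_pos":[0,0.1,0],"twist":[0,0,0],"grip":50},{"delta_pos":[0,0.15,0],"twist":[0,0,0],"grip":50},{"delta_pos":[0,0.2,0],"twist":[0,0,0],"grip":50},{"delta_pos":[0,0.2,0],"twist":[0,0,0],"grip":50}]' >/dev/null; python3 st.py; done
```

```text
t 14.6 axerr 0.11 roll xyz [-0.1, 1.52, 31.33] F xyz [0.9, 1.3, 1.6] w 59.2 T [ 0.01  0.45 -0.19]
t 15.1 axerr 0.1 roll xyz [-0.06, 1.46, 29.09] F xyz [0.6, 1.9, -1.0] w 59.4 T [-0.05  0.48 -0.2 ]
```

```bash
for i in 1 ; do python3 -m pendant '[{"delta_pos":[0,0.05,0],"twist":[0,0,0],"grip":50},{"delta_pos":[0,0.1,0],"twist":[0,0,0],"grip":50},{"delta_pos":[0,0.15,0],"twist":[0,0,0],"grip":50},{"delta_pos":[0,0.2,0],"twist":[0,0,0],"grip":50},{"delta_pos":[0,0.2,0],"twist":[0,0,0],"grip":50}]' >/dev/null; python3 st.py
python3 -m pendant '[{"delta_pos":[0,0.05,0],"twist":[0,0,0],"grip":50},{"delta_pos":[0,0.1,0],"twist":[0,0,0],"grip":50},{"delta_pos":[0,0.15,0],"twist":[0,0,0],"grip":50},{"delta_pos":[0,0.2,0],"twist":[0,0,0],"grip":50},{"delta_pos":[0,0.2,0],"twist":[0,0,0],"grip":50}]' >/dev/null; python3 st.py; done
```

```text
t 15.6 axerr 0.1 roll xyz [-0.07, 1.47, 27.14] F xyz [1.8, 1.7, 0.3] w 59.4 T [ 0.07  0.48 -0.23]
t 16.1 axerr 0.1 roll xyz [-0.05, 1.44, 25.13] F xyz [1.6, 2.1, -0.1] w 59.3 T [ 0.05  0.47 -0.25]
```

```bash
for i in 1 ; do python3 -m pendant '[{"delta_pos":[0,0.05,0],"twist":[0,0,0],"grip":50},{"delta_pos":[0,0.1,0],"twist":[0,0,0],"grip":50},{"delta_pos":[0,0.15,0],"twist":[0,0,0],"grip":50},{"delta_pos":[0,0.15,0],"twist":[0,0,0],"grip":50},{"delta_pos":[0,0.15,0],"twist":[0,0,0],"grip":50}]' >/dev/null; python3 st.py
python3 -m pendant '[{"delta_pos":[0,0.05,0],"twist":[0,0,0],"grip":50},{"delta_pos":[0,0.1,0],"twist":[0,0,0],"grip":50},{"delta_pos":[0,0.15,0],"twist":[0,0,0],"grip":50},{"delta_pos":[0,0.15,0],"twist":[0,0,0],"grip":50},{"delta_pos":[0,0.15,0],"twist":[0,0,0],"grip":50}]' >/dev/null; python3 st.py; done
```

```text
t 16.6 axerr 0.1 roll xyz [-0.05, 1.48, 23.62] F xyz [1.8, 1.1, -0.1] w 58.8 T [ 0.    0.5  -0.21]
t 17.1 axerr 0.1 roll xyz [-0.04, 1.45, 22.09] F xyz [1.4, 2.0, -0.4] w 58.7 T [ 0.03  0.43 -0.21]
```

```bash
for i in 1 ; do python3 -m pendant '[{"delta_pos":[0,0.05,0],"twist":[0,0,0],"grip":50},{"delta_pos":[0,0.1,0],"twist":[0,0,0],"grip":50},{"delta_pos":[0,0.15,0],"twist":[0,0,0],"grip":50},{"delta_pos":[0,0.15,0],"twist":[0,0,0],"grip":50},{"delta_pos":[0,0.15,0],"twist":[0,0,0],"grip":50}]' >/dev/null; python3 st.py
python3 -m pendant '[{"delta_pos":[0,0.05,0],"twist":[0,0,0],"grip":50},{"delta_pos":[0,0.1,0],"twist":[0,0,0],"grip":50},{"delta_pos":[0,0.1,0],"twist":[0,0,0],"grip":50},{"delta_pos":[0,0.1,0],"twist":[0,0,0],"grip":50},{"delta_pos":[0,0.1,0],"twist":[0,0,0],"grip":50}]' >/dev/null; python3 st.py; done; python3 rf.py 10
```

```text
t 17.6 axerr 0.1 roll xyz [-0.06, 1.48, 20.61] F xyz [2.0, 2.6, -0.5] w 59.2 T [-0.02  0.52 -0.16]
t 18.1 axerr 0.1 roll xyz [-0.05, 1.45, 19.71] F xyz [2.3, 1.6, -0.6] w 59.4 T [ 0.01  0.54 -0.24]
axis err deg 0.1 roll nominal in spindle [-0.1, 1.5, 19.7]
side 95 1.21 fit-nom in spindle x,y,z [-0.3, -1.3, -0.2]
top 170 0.99 fit-nom in spindle x,y,z [-0.5, -1.0, -1.0]
```

View pics/o10side.png

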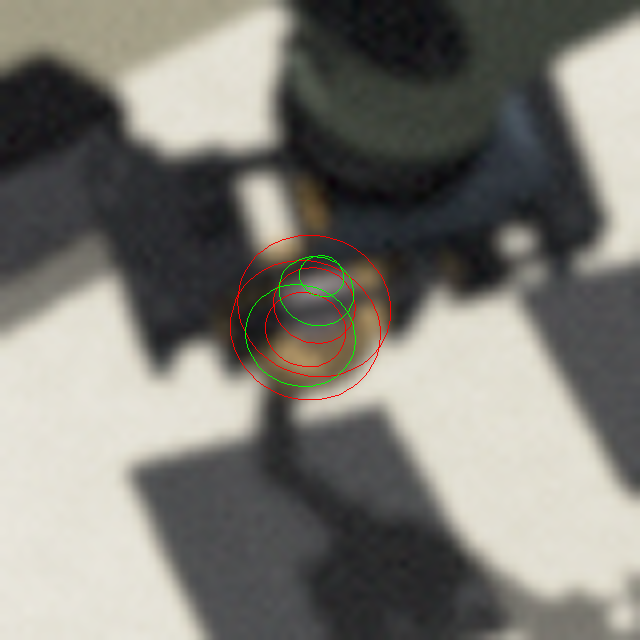

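View pics/o10top.png

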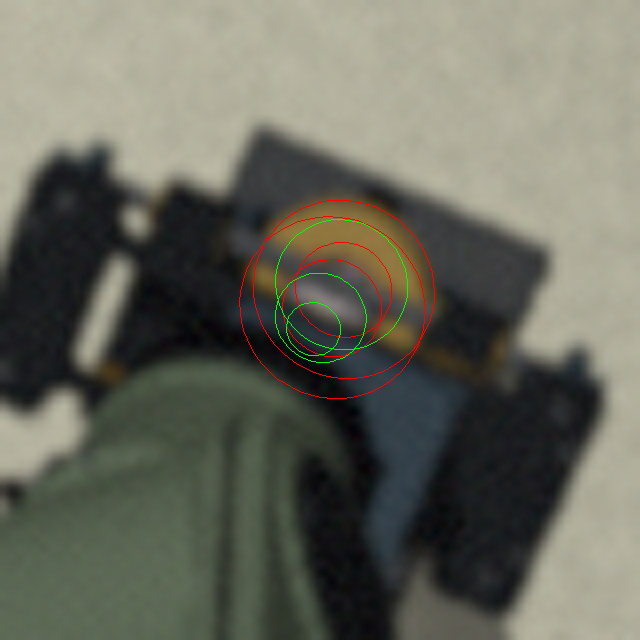

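```bash
for i in 1 ; do python3 -m pendant '[{"delta_pos":[-0.02,0.05,0],"twist":[0,0,0],"grip":50},{"delta_pos":[-0.04,0.1,0],"twist":[0,0,0],"grip":50},{"delta_pos":[-0.04,0.1,0],"twist":[0,0,0],"grip":50},{"delta_pos":[-0.04,0.1,0],"twist":[0,0,0],"grip":50},{"delta_pos":[-0.04,0.1,0],"twist":[0,0,0],"grip":50}]' >/dev/null; python3 st.py
python3 -m pendant '[{"delta_pos":[0,0.05,0],"twist":[0,0,0],"grip":50},{"delta_pos":[0,0.1,0],"twist":[0,0,0],"grip":50},{"delta_pos":[0,0.1,0],"twist":[0,0,0],"grip":50},{"delta_pos":[0,0.1,0],"twist":[0,0,0],"grip":50},{"delta_pos":[0,0.1,0],"twist":[0,0,0],"grip":50}]' >/dev/null; python3 st.py; done
```

```text
t 18.7 axerr 0.11 roll xyz [0.2, 1.31, 18.52] F xyz [0.1, 2.1, -4.0] w 59.3 T [ 0.03  0.31 -0.08]
t 19.2 axerr 0.12 roll xyz [0.27, 1.21, 17.75] F xyz [0.8, -1.1, -3.8] w 59.0 T [0.39 0.25 0.02]
```

```bash
for i in 1 ; do python3 -m pendant '[{"delta_pos":[0,0.05,0],"twist":[0,0,0],"grip":50},{"delta_pos":[0,0.07,0],"twist":[0,0,0],"grip":50},{"delta_pos":[0,0.07,0],"twist":[0,0,0],"grip":50},{"delta_pos":[0,0.07,0],"twist":[0,0,0],"grip":50},{"delta_pos":[0,0.07,0],"twist":[0,0,0],"grip":50}]' >/dev/null; python3 st.py
python3 -m pendant '[{"delta_pos":[0,0.05,0],"twist":[0,0,0],"grip":50},{"delta_pos":[0,0.07,0],"twist":[0,0,0],"grip":50},{"delta_pos":[0,0.07,0],"twist":[0,0,0],"grip":50},{"delta_pos":[0,0.07,0],"twist":[0,0,0],"grip":50},{"delta_pos":[0,0.07,0],"twist":[0,0,0],"grip":50}]' >/dev/null; python3 st.py; done
```

```text
t 19.7 axerr 0.13 roll xyz [0.1, 1.45, 17.21] F xyz [0.2, 0.3, -0.8] w 59.2 T [0.3  0.24 0.02]
t 20.2 axerr 0.11 roll xyz [0.27, 1.43, 16.38] F xyz [0.7, 0.3, -1.3] w 59.1 T [0.26 0.25 0.  ]
```

The torque is back to its free-hanging baseline, which fits the keepers having popped out over the roll. I'll feel for the disc.

```bash
for i in 1 ; do python3 -m pendant '[{"delta_pos":[0,0.05,0],"twist":[0,0,0],"grip":50},{"delta_pos":[0,0.07,0],"twist":[0,0,0],"grip":50},{"delta_pos":[0,0.07,0],"twist":[0,0,0],"grip":50},{"delta_pos":[0,0.07,0],"twist":[0,0,0],"grip":50},{"delta_pos":[0,0.07,0],"twist":[0,0,0],"grip":50}]' >/dev/null; python3 st.py
python3 -m pendant '[{"delta_pos":[0,0.05,0],"twist":[0,0,0],"grip":50},{"delta_pos":[0,0.07,0],"twist":[0,0,0],"grip":50},{"delta_pos":[0,0.07,0],"twist":[0,0,0],"grip":50},{"delta_pos":[0,0.07,0],"twist":[0,0,0],"grip":50},{"delta_pos":[0,0.07,0],"twist":[0,0,0],"grip":50}]' >/dev/null; python3 st.py; done
```

```text
t 20.7 axerr 0.13 roll xyz [0.19, 1.44, 16.17] F xyz [2.4, 0.4, 7.2] w 59.3 T [0.31 0.49 0.01]
t 21.2 axerr 0.15 roll xyz [0.14, 1.42, 16.12] F xyz [3.4, -1.2, 14.3] w 59.3 T [ 0.35  0.69 -0.01]
```

The disc is felt at a roll centre of z≈16.1, with a firm rise to about 14 N. I'll relax the push, then open.

```bash
python3 -m pendant '[{"delta_pos":[0,-0.04,0],"twist":[0,0,0],"grip":50},{"delta_pos":[0,-0.08,0],"twist":[0,0,0],"grip":50},{"delta_pos":[0,-0.08,0],"twist":[0,0,0],"grip":50},{"delta_pos":[0,-0.08,0],"twist":[0,0,0],"grip":50},{"delta_pos":[0,-0.08,0],"twist":[0,0,0],"grip":50}]' >/dev/null; python3 st.py
python3 -m pendant '[{"delta_pos":[0,0,0],"twist":[0,0,0],"grip":70},{"delta_pos":[0,0,0],"twist":[0,0,0],"grip":80},{"delta_pos":[0,0,0],"twist":[0,0,0],"grip":90},{"delta_pos":[0,0,0],"twist":[0,0,0],"grip":90},{"delta_pos":[0,0,0],"twist":[0,0,0],"grip":90}]' >/dev/null; python3 st.py;python3 rf.py 11
```

```text
t 21.7 axerr 0.12 roll xyz [0.19, 1.43, 16.15] F xyz [2.5, -0.5, 8.4] w 58.8 T [ 0.25  0.55 -0.03]
t 22.2 axerr 0.1 roll xyz [0.25, 1.49, 15.61] F xyz [0.0, -0.7, 1.1] w 82.4 T [ 0.15  0.13 -0.01]
axis err deg 0.1 roll nominal in spindle [0.2, 1.5, 15.6]
side 97 0.92 fit-nom in spindle x,y,z [2.1, -1.7, 0.4]
top 149 0.75 fit-nom in spindle x,y,z [1.5, -1.1, -0.1]
```

```bash
python3 -m pendant '[{"delta_pos":[0,-0.3,0],"twist":[0,0,0],"grip":90},{"delta_pos":[0,-1,0],"twist":[0,0,0],"grip":90},{"delta_pos":[0,-2.5,0],"twist":[0,0,0],"grip":90},{"delta_pos":[0,-5,0],"twist":[0,0,0],"grip":90},{"delta_pos":[0,-8,0],"twist":[0,0,0],"grip":90}]'; python3 -m pendant '[{"delta_pos":[0,-4,0],"twist":[0,0,0],"grip":90},{"delta_pos":[0,-8,3],"twist":[0,0,0],"grip":90},{"delta_pos":[-3,-8,7],"twist":[0,0,0],"grip":90},{"delta_pos":[-8,-8,10],"twist":[0,0,0],"grip":90},{"delta_pos":[-10,-8,14],"twist":[0,0,0],"grip":90}]';python3 - <<'E'
from rf import *
for n in ["side","top"]:
    im,d=imaging.grab_frame(n); im2,d2=imaging.grab_frame(n)
    c0=O+a*16; x,k,c,m=meas(n,im,d,c0,a); print(n,k,round(c,2),"in spindle",[round(float((x-O)@w),1) for w in (xv,yv,a)])
    cv2.imwrite(f"pics/e{n}full.png",im[:,:,::-1])
    u,v=(240,178) if n=="side" else (272,175)
    b=np.clip(((im.astype(float)+im2)/2)[v-22:v+22,u-22:u+22,::-1]*1.4,0,255).astype(np.uint8)
    cv2.imwrite(f"pics/e{n}.png",cv2.resize(b,(528,528),interpolation=cv2.INTER_CUBIC))
    P=cloud(n,(d+d2)/2)[v-22:v+22,u-22:u+22].reshape(-1,3)-O; z=P@a; r=np.linalg.norm(P-np.outer(z,a),axis=1)
    mm=(r<30)&(z>20)&(z<36)&(r>18); print("upper face z",np.median(z[mm]).round(1),"lips",np.sum((z>25)&(z<45)&(r>14)&(r<21)))
    # ring tilt: plane normal of upper face
    q=P[mm]; 
    from fit import a as A
    U,S,V=np.linalg.svd(q-q.mean(0)); nn=V[2]*np.sign(V[2]@A); print("face tilt deg",np.degrees(np.arccos(nn@A)).round(1),mm.sum())
E
```

```text
time_s: 22.8
ee_pos: [576.7, -67.3, 191.0]
ee_rot: [-90.0, -30.0, -23.3]
force: [0.3, -0.8, 0.7]
gripper_width: 82.1
time_s: 23.3
ee_pos: [513.6, 109.2, 209.9]
ee_rot: [-90.0, -30.1, -23.4]
force: [1.8, 0.2, -0.2]
gripper_width: 82.2
side 0 nan in spindle [0.0, -0.0, 16.0]
upper face z nan lips 0
face tilt deg 30.0 0
top 318 0.89 in spindle [1.7, -0.0, 15.3]
upper face z 26.7 lips 88
face tilt deg 1.2 251rf.py:15: RuntimeWarning: invalid value encountered in scalar divide
  return f.x,m.sum(),f.cost/m.sum(),m.reshape(d.shape)
  return _methods._mean(a, axis=axis, dtype=dtype,
  ret = ret.dtype.type(ret / rcount)
<stdin>:14: RuntimeWarning: Mean of empty slice.
  ret = um.true_divide(
```

View pics/eside.png

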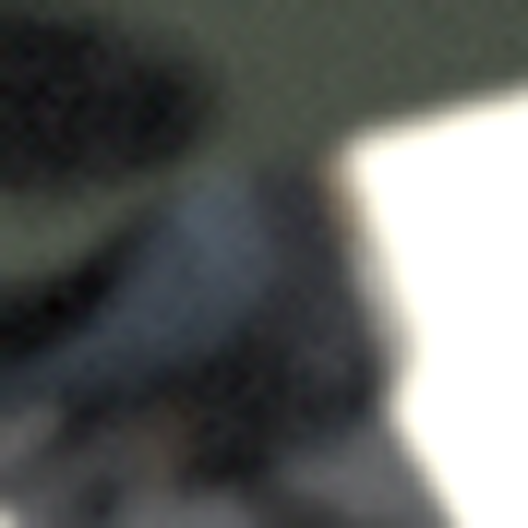

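View pics/etop.png

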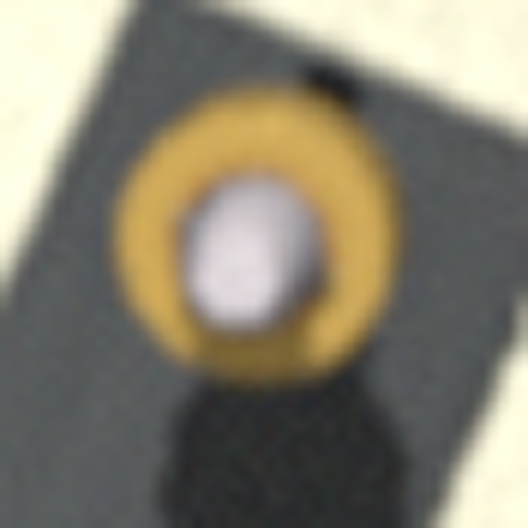

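View pics/esidefull.png

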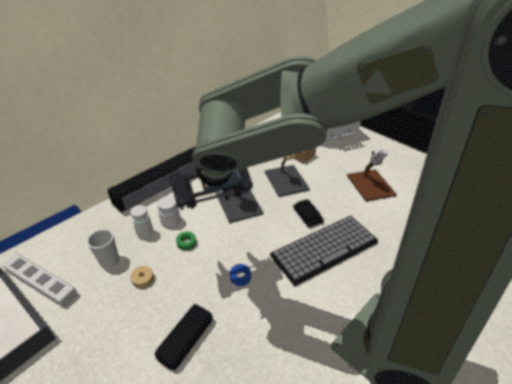

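```bash
python3 tgt.py 420 -250 270 -23.3 30
```

```text
t 23.5 at [516.6 110.5 210.5] [-89.9 -30.1 -23.2] F [ 0.1 -0.5  0.7] w 82.1 q [ 24.   5. 115. -32.  44. -22.]
delta_pos cm [  7.57  -2.53 -36.94] twist [-0.13  0.12  0.12]
```

```bash
python3 -m pendant '[{"delta_pos":[-4,-7,-3],"twist":[0,0,0],"grip":90},{"delta_pos":[-2,-7,-7],"twist":[0,0,0],"grip":90},{"delta_pos":[0,-6,-11],"twist":[0,0,0],"grip":90},{"delta_pos":[2,-5,-16],"twist":[0,0,0],"grip":90},{"delta_pos":[4,-4,-20],"twist":[0,0,0],"grip":90}]'; python3 -m pendant '[{"delta_pos":[1,0,-5],"twist":[0,0,0],"grip":90},{"delta_pos":[2,0,-9],"twist":[0,0,0],"grip":90},{"delta_pos":[3,0,-13],"twist":[0,0,0],"grip":90},{"delta_pos":[3.5,1,-17],"twist":[0,0,0],"grip":90},{"delta_pos":[3.5,1,-17],"twist":[0,0,0],"grip":90}]';python3 -m pendant '[{"delta_pos":[0,0,0],"twist":[0,0,0],"grip":90},{"delta_pos":[0,0,0],"twist":[0,0,0],"grip":90},{"delta_pos":[0,0,0],"twist":[0,0,0],"grip":90},{"delta_pos":[0,0,0],"twist":[0,0,0],"grip":90},{"delta_pos":[0,0,0],"twist":[0,0,0],"grip":90}]'; python3 - <<'E'
from rf import *
o=[]
for n in ["side","top"]:
    im,d=imaging.grab_frame(n); im2,d2=imaging.grab_frame(n)
    c0=O+a*16; x,k,c,m=meas(n,im,d,c0,a); print(n,k,round(c,2),"in spindle",[round(float((x-O)@w),1) for w in (xv,yv,a)])
    cv2.imwrite(f"pics/f{n}full.png",im[:,:,::-1])
    u,v=(240,178) if n=="side" else (272,172)
    b=np.clip(((im.astype(float)+im2)/2)[v-20:v+20,u-20:u+20,::-1]*1.3,0,255).astype(np.uint8)
    o.append(cv2.resize(b,(400,400),interpolation=cv2.INTER_CUBIC))
    print("bystander change", np.sum(np.abs(im.astype(int)-np.load(f'pics/{n}0.npz')['im']).max(2)>60))
cv2.imwrite("pics/f.png",np.hstack(o))
E
```

```text
time_s: 24.0
ee_pos: [449.7, -78.1, 266.3]
ee_rot: [-89.9, -30.3, -23.4]
force: [1.2, 0.4, 0.2]
gripper_width: 82.2
time_s: 24.5
ee_pos: [413.2, -251.9, 273.8]
ee_rot: [-90.0, -30.2, -24.0]
force: [0.1, 0.0, -0.3]
gripper_width: 81.7
time_s: 25.0
ee_pos: [416.4, -244.4, 273.0]
ee_rot: [-90.0, -30.1, -23.2]
force: [0.0, 0.1, -0.1]
gripper_width: 82.3
side 155 1.45 in spindle [2.2, -0.5, 16.0]
bystander change 21508
top 319 0.94 in spindle [1.5, 0.0, 15.2]
bystander change 15719
```

View pics/f.png

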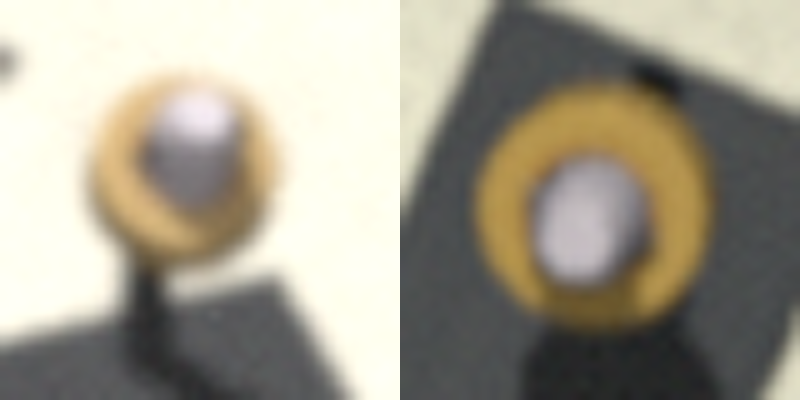

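View pics/ftopfull.png

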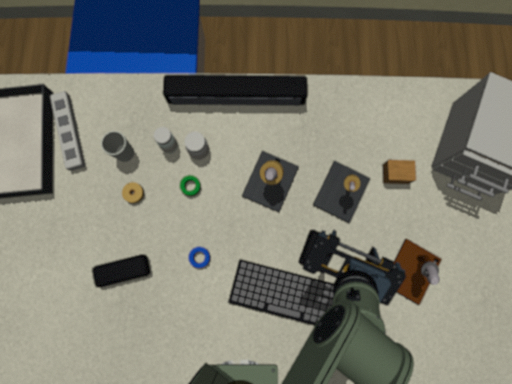

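The roll sits squarely on the thick spindle, in-crop at side(190,165) and top(595,205). Bystanders are at the same pixels as at the start, and the arm is clear. I'll hand in.

```bash
python3 -c "
from workcell import job; print(job.job_done())"
```

```text
the job is handed in; nothing more can be done
None
```

I hung the wide-bore buff roll on the thick slanted spindle, pushed it home against the stop disc, let go and backed off. The job was handed in at about 25 s, and no verdict was reported.

**Feeling for the stop:** Small contact torques appeared as the roll met the keepers and vanished about 1.5 mm short of the disc, which fits the keepers popping out. The roll then stopped hard with its centre at z ≈ 16 mm, so the disc is at about 4 mm. The highest force I read was about 14 N; I only read it at the end of each move.

**Last checks (hands off):**

| Check | Side camera | Top camera | Allowed |
|---|---|---|---|
| Roll centre x | +2.2 mm | +1.5 mm | ±5 mm |
| Roll centre y | −0.5 mm | 0.0 mm | ±5 mm |
| Roll centre z | 16.0 mm | 15.2 mm | 9 to 27.5 mm |
| Face tilt from the spindle axis | blocked by the arm | 1.2° | about 6.9° |

The bystanders look unmoved in the final top picture, judged by eye only; the pixel comparison I tried was swamped by the arm's new position. The wrist force was about zero.

**What did not line up:**
- **Keepers not seen:** They are too small to see in the pictures, so that they are out is inferred from the torques and the depth.
- **Low insertion force:** My readings never showed the 5 to 15 N I expected for pushing past the keepers.
- **Camera disagreement:** The two cameras differed by 1–2 mm crosswise, within their stated calibration.

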